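Slide the tall bottle into its stall and shut the gate

TASK

Without gripping or picking up anything, gently push the tall slim bottle low on its body with the fingertips so that it slides upright over the bench, through the open gate and all the way back in the empty stall of the bottle rack, up to the back plate. Then push the gate fully shut behind it. Never lift or tip the bottle, and leave everything else where it is.

Things in the scene. Friction and masses are not known exactly. Their poses are not given: they have to be found in the camera images.
- tall_bottle: The tall slim round white plastic bottle with a paper band and a pointed grey spout, the tallest loose thing on the bench: 54 mm across up to 165 mm high, then narrowing, 258 mm high in all, about 0.3 to 0.5 kg. Origin: centre of its underside, z up. It slides on the bench; pushed higher than about 35 mm it may tip.
- rack: Grey steel bottle rack fixed to the bench, no floor. Origin: on the bench, amid the wide empty stall; x points into the stall, y left, z up. The stall, in mm: side walls at y = -55 and +55 (6 thick, 34 high), open front x = -60, back plate face x = +55 (50 high); a bottle touching it has its axis at x = +28. The narrower stall at its right reaches to y = -141 and holds a tin.
- gate (a joint): Angle of the flat aluminium gate of the wide stall, on an upright hinge at rack x = -64, y = +61 mm. 0 = shut across the front (a stop), 1.57 = pointing straight out of the stall (rack -x), more = farther round to the left. Turns easily and stays where left. The plate runs 6 to 118 mm from the hinge, 6 mm thick, 10 to 38 mm above the bench.
- gate_end (a point): Free end of the gate plate: 118 mm from the hinge axis, 24 mm above the bench.
- gate_hinge (a point): Hinge axis of the gate, 24 mm above the bench; the hinge pin is 12 mm across and 42 mm high.
- tin: Bystander: squat steel tin with a paper band, 62 mm across, 58 mm high, in the rack's narrower stall. Origin: centre of its underside.
- stout_bottle: Bystander: stout white bottle, 72 mm across, 120 mm high. Origin: centre of its underside.
- coupling: Bystander: brass hose coupling standing upright, 38 mm across, 44 mm high. Origin: centre of its underside.
- part_box: Bystander: small closed cardboard box, 90 x 70 x 40 mm high. Origin: centre of its underside.
- screwdriver: Bystander: screwdriver lying on the bench along its own x axis.
- wrench: Bystander: wrench lying on the bench along its own x axis.
Mind the look-alikes: they are no part of the job. What is shaped like the tall_bottle but blue or purple is not meant.

How it is judged:
On the way, in this order (a step that is already met when the one before it is completed fails the run):
1. the tall bottle stands upright at the back of the wide stall (x of tall_bottle in the frame of rack between 0.014 and 0.036 m and y of tall_bottle in the frame of rack between -0.03 and 0.03 m and angle between tall_bottle's own z axis and vertical below 0.06 rad and height (world z) of tall_bottle below 0.008 m), for 0.2 s.
2. the gate is shut behind it (value of joint gate below 0.08 rad), for 0.2 s.
At the end, for the whole second after the job is handed in: The tall bottle stands upright on the bench at rest in the wide stall, no more than 14 mm short of the back plate, and the gate is shut (within 0.08 rad, about 9 mm at its end) (all of step 1 and value of joint gate below 0.08 rad and linear speed of tall_bottle below 0.02 m/s); the robot touches nothing.
It fails at once if the tall bottle is gripped or pressed hard (over 30 N from the fingers) (contact force between the fingers and tall_bottle above 30 N).
It fails at once if the tall bottle tips (leans more than 0.2 rad) (angle between tall_bottle's own z axis and vertical above 0.2 rad).
It fails at once if the tall bottle is lifted off the bench (height (world z) of tall_bottle above 0.012 m).
It fails at once if a bystander (tin, stout bottle, coupling, box, screwdriver, wrench) is moved more than 20 mm or knocked over (distance of any of tin, stout_bottle, coupling, part_box, screwdriver, wrench from where it was at the start of the episode above 0.02 m).
It also fails if it takes over 69 s, if anything falls off the work surface, if the arm or the gripper's body presses on something with over 40 N, if the wrist force passes 120 N, or if a joint passes its speed limit or range.

ROBOT

A 7-joint arm with a two-finger parallel gripper is mounted at the origin on the work surface. World frame = base frame: x ahead of the robot, y to its left, z up, the work surface at z = 0. Lengths are in m, angles in rad, forces in N, time in s.
With the tool pointing down it reaches from about 0.4 to 0.875 m from the base axis. Payload 6.5 kg.
Tool frame: the origin (TCP) lies midway between the tips of the shut fingers; the grasp point (between the pads) lies 19 mm behind it; z points along the fingers, y is the direction in which the jaws open and shut (so a half turn about z gives the same grasp; the last joint's range is limited). The gripper opens to 85 mm and grips with 20 to 120 N. Pads are 22 mm wide; open, the fingers measure 114 mm over their backs; the gripper's body (76 mm by 85 mm) begins 54 mm behind the grasp point. The pads swing forward as they close: fully open they stand 13 mm farther back than shut.
Start: joints at [1.211, 0.536, -0.004, 1.538, 0.003, 1.067, -0.071], TCP at [0.188, -0.622, 0.231] pointing down, gripper open.
Joint ranges: [-2.7, 2.7], [-0.37, 2.16], [-1.27, 1.26], [0.24, 2.4], [-1.31, 4.45], [0.19, 1.91], [-2.76, 2.76]. Speed limits (rad/s): [2.39, 2.39, 3.14, 3.14, 3.14, 3.14, 3.14].

INTERFACE

Orientations are given as a rotation vector (axis times angle).
In Python, from bench import robot, viewer, job gives the robot as it stands. The module is installed in compiled form; this text tells all that it offers.
- The arm moves only by the shell command python3 -m handwheel 'ROWS'. ROWS is JSON, a list of rows, each an object with "offset": the shift along the tool's x, y, z in m, a list of three; "turn": the turn about the tool's z in rad; "hand": the opening, from 0 (shut) to 1 (fully open). A call has 1 to 20 rows; each row is the pose to reach, as a shift and turn from the pose commanded when the call began, along the tool's axes at that moment; what a row does not reach only later rows make up. A row lasts 1/10 s, in which the tool goes at most 50 mm and 8.59 degrees, less where a joint would pass 70% of its speed; a pose out of reach is approached as far as the arm can. A call with a gripper value outside its range is refused whole. The fingers move at their own pace and stop on an object; the grip force is fixed at half the most. Time passes only in rows, so rows that repeat a pose let the fingers close. It gives the time, the measured TCP pose, the force and the opening at its end, in the units of the state.
- robot.state(): the state, without advancing time (a new reading comes with each control period).
- viewer.snapshot(name): name is "scene" or "side" or "wrist"; returns a dict with "image" (480x640x3 uint8, red, green, blue), "z_map" (480x640 float32, m along the optical axis (not along the pixel's ray), 0 where there is no reading), "camera_matrix" (3x3 intrinsics, pixels), "origin" and "rotation" of the camera in the world. Camera axes: x right, y down, z forward; pixel columns grow to the right and rows downward; lengths in m; the calibration is good to about 2 mm. A picture is of the moment at which its call begins.
- job.hand_in(): hands the job in, once; it reports no verdict.
Trained networks look in a picture, given as the dict that the camera call returned (one of the last four; its "shot" number tells which), for a name from the list of things; names that differ only in an ending like _2 or _b are one class to them, and where a whole thing is asked for, a point or a joint stands for the part that bears it (a point fixed in the world has none). Each returns a list of dicts, best first, with "conf" (0 to 1); they miss things now and then, are a little off and sometimes report something else, mostly with a low value. They report only what shows in the picture. A call takes as long as a camera call. They do not tell look-alikes from the thing itself.
- viewer.recognise(thing, picture): "location" ([x, y, z] in m, in world coordinates, good to about 4 mm: the middle of the surface that is visible of it).
- viewer.regions_of(thing, picture): "pixels" (480x640 bool, what is visible of it).
The state is a dict: "clock": time; "qpos": joint angles; "joint_vel": joint speeds; "tau": joint torques, N m; "tcp_pos": TCP position; "orientation": TCP orientation; "wrist_force": force on the tool from outside, world axes, zero at the start; "wrist_torque": the same for the moment, N m; "width": finger opening in m.
Only numpy, scipy, OpenCV 4.12 (cv2) and the standard library are available. Lean on these libraries where they do the work, as an engineer would, in place of code of your own. Each camera call takes 0.05 s, during which the arm holds its last target.

## Working session

There is one attempt and no reset: what is moved stays moved. The work goes in short steps, Python scripts to look and compute and a shell command to move; the robot and the scene stay as the last step left them, time stands still between calls to the robot, and variables do not carry over. Pictures are saved under pics/ and viewed, and the job is handed in when it is done.

```bash
mkdir -p pics; ls
python3 - <<'E'
from bench import robot, viewer, job
import cv2
print(robot.state())
for n in ("scene","side"):
    s=viewer.snapshot(n); cv2.imwrite(f"pics/{n}0.png",s["image"][:,:,::-1])
    print(n,s["camera_matrix"],s["origin"],s["rotation"])
    for t in ["tall_bottle","rack","gate","gate_end","gate_hinge","tin","stout_bottle","coupling","part_box","screwdriver","wrench"]:
        r=viewer.recognise(t,s)
        print(t,[(d["location"],round(d["conf"],2)) for d in r[:4]])
E
```

```text
pics
{'clock': 0.0, 'qpos': array([ 1.21078712,  0.53716364, -0.00443941,  1.53887913,  0.00263262,
        1.0673036 , -0.07120511]), 'joint_vel': array([-0.00097435,  0.00026506, -0.0002774 , -0.00064899,  0.00015505,
       -0.00027498,  0.00067124]), 'tau': array([ 1.33824069e-03, -5.83405316e+01,  1.04890343e+00, -2.59100640e+01,
        1.22842999e-02,  9.62475431e-03, -1.75615656e-05]), 'tcp_pos': array([ 0.18802898, -0.62154435,  0.23041239]), 'orientation': array([-3.10605378e+00, -4.59736779e-01,  6.43044155e-04]), 'wrist_force': array([ 0.38878862,  0.28638795, -0.52817442]), 'wrist_torque': array([ 0.01032629, -0.02197107,  0.02103396]), 'width': 0.08555425733430366}
scene [[461.58696925   0.         323.56178496]
 [  0.         461.58696925 240.55311544]
 [  0.           0.           1.        ]] [1.07762544 0.0368758  0.86432308] [-1.77337537 -2.03613458  0.62297893]
tall_bottle [([0.6632, -0.2268, 0.1388], 0.94), ([0.5715, -0.2175, 0.1351], 0.8), ([0.4647, -0.2765, 0.172], 0.56)]
rack [([0.6357, 0.2021, 0.016], 0.78)]
gate [([0.482, 0.0842, 0.03], 0.96)]
gate_end [([0.
[... 363 characters left out ...]
         311.02501413]
 [  0.         573.39372484 235.88550037]
 [  0.           0.           1.        ]] [0.46518321 1.13782766 0.98753981] [-0.13982227  2.80498427 -1.33725521]
tall_bottle [([0.6462, -0.2198, 0.118], 0.83), ([0.4488, -0.2618, 0.121], 0.79)]
rack [([0.6204, 0.2275, 0.0208], 0.62)]
gate [([0.4847, 0.0855, 0.0282], 0.85), ([0.6704, 0.1601, 0.0569], 0.72)]
gate_end [([0.4801, 0.0897, 0.0282], 0.81)]
gate_hinge [([0.4792, 0.0837, 0.0267], 0.5)]
tin [([0.6764, 0.1629, 0.0561], 0.83)]
stout_bottle [([0.3846, -0.149, 0.0659], 0.84), ([0.5524, -0.2061, 0.1179], 0.63)]
coupling [([0.7646, -0.1135, 0.0277], 0.79)]
part_box []
screwdriver []
wrench [([0.5468, 0.3857, 0.0098], 0.81)]
```

View pics/scene0.png

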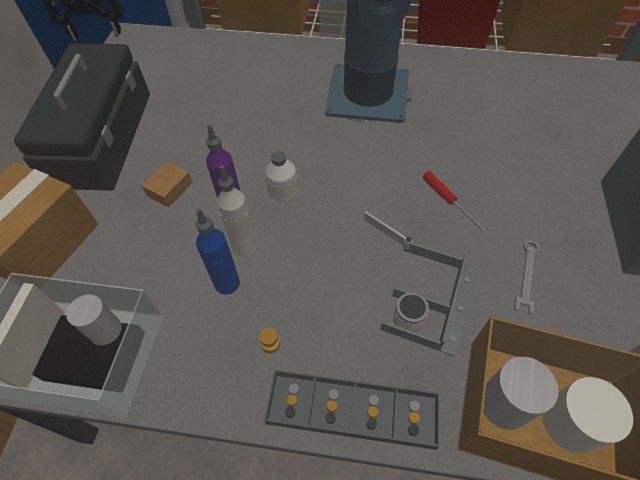

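View pics/side0.png

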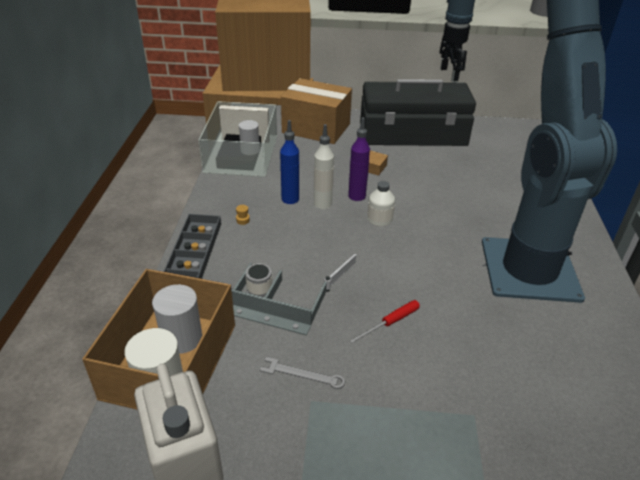

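The scene picture shows three bottles of the same shape: purple at (222,170), white at (235,215) and blue at (218,260). The white one with the paper band fits the description. The stall at (430,275) opens towards -y, and the gate is open at (388,229). Next I'll confirm the bottle in an enlarged crop and measure.

```bash
cat > h.py <<'E'
import numpy as np, cv2
from scipy.spatial.transform import Rotation as R
def cloud(s):
    K=np.array(s["camera_matrix"]);z=s["z_map"];v,u=np.mgrid[:480,:640]
    p=np.stack([(u-K[0,2])/K[0,0]*z,(v-K[1,2])/K[1,1]*z,z],-1)
    r=np.array(s["rotation"]); Rm=r if r.shape==(3,3) else R.from_rotvec(r).as_matrix()
    P=p@Rm.T+np.array(s["origin"]); P[z<=0]=np.nan
    return P
def circ(xy,r):
    from scipy.optimize import least_squares
    f=lambda c:np.hypot(xy[:,0]-c[0],xy[:,1]-c[1])-r
    return least_squares(f,xy.mean(0),loss="soft_l1",f_scale=.002)
E
python3 - <<'E'
from bench import viewer
from h import *
s={n:viewer.snapshot(n) for n in("scene","side")}
im=s["scene"]["image"]
c=np.hstack([cv2.resize(im[120:300,170:310],None,fx=2.8,fy=2.8),cv2.resize(im[200:360,350:480],None,fx=3,fy=3)[:504] if 0 else cv2.resize(im[200:360,350:480],(400,504))])
cv2.imwrite("pics/crop1.png",c[:,:,::-1])
cv2.imwrite("pics/crop2.png",cv2.resize(s["side"]["image"][220:340,220:370],None,fx=4,fy=4)[:,:,::-1])
for n in s:
    P=cloud(s[n]); I=s[n]["image"].astype(int)
    for lab,box in dict(tall=None).items():
        for d in viewer.regions_of("tall_bottle",s[n])[:4]:
            m=d["pixels"]; Q=P[m]; col=I[m].mean(0)
            k=(Q[:,2]>.03)&(Q[:,2]<.155); Q=Q[k]
            if len(Q)<20: continue
            # ring fit with camera direction prior
            r=circ(Q[:,:2]+ (Q[:,:2]-s[n]["origin"][:2])/np.linalg.norm(Q[:,:2]-s[n]["origin"][:2],axis=1)[:,None]*0,.027)
            print(n,"tall",d["conf"],col.round(),len(Q),r.x,r.cost,Q[:,:2].mean(0))
    for t,rad,h in(("tin",.031,.05),("stout_bottle",.036,.07),("coupling",.019,.03)):
        for d in viewer.regions_of(t,s[n])[:1]:
            Q=P[d["pixels"]];print(n,t,d["conf"],np.nanmean(Q,0))
            k=(Q[:,2]>.01)&(Q[:,2]<h)
            if k.sum()>20: print("   ",circ(Q[k][:,:2],rad).x)
E
```

```text
scene tall 0.81 [103. 100.  95.] 929 [ 0.55044189 -0.22900839] 0.00030319714301357603 [ 0.56965121 -0.21889166]
scene tall 0.66 [44. 54. 83.] 954 [ 0.64818371 -0.2419026 ] 0.00023522280961822632 [ 0.66657771 -0.23037088]
scene tall 0.66 [66. 51. 74.] 281 [ 0.45177452 -0.27969811] 8.429889539181238e-05 [ 0.46770684 -0.27337429]
scene tin 0.68 [0.68505408 0.13985979 0.04853003]
    [0.67699937 0.14156283]
scene stout_bottle 0.63 [ 0.40273379 -0.16705735  0.06860858]
    [ 0.38343974 -0.17290344]
scene coupling 0.59 [ 0.77135384 -0.12177689  0.03053437]
    [ 0.76478958 -0.12445562]
side tall 0.95 [131. 131. 123.] 703 [ 0.54900143 -0.22892107] 0.0013309835979604925 [ 0.54826678 -0.20771273]
side tall 0.67 [56. 32. 71.] 692 [ 0.45057393 -0.2796442 ] 0.00291858434918534 [ 0.45071965 -0.25967828]
side tall 0.62 [27. 45. 90.] 698 [ 0.64698278 -0.24166514] 0.0014557589778750285 [ 0.64404904 -0.2206627 ]
side tin 0.7 [0.67344115 0.15653791 0.04582952]
    [0.67569183 0.14235216]
side stout_bottle 0.65 [ 0.38347796 -0.15000485  0.06437366]
    [ 0.38215501 -0.17238531]
side coupling 0.52 [ 0.76574731 -0.11741548  0.02834566]
    [ 0.76780972 -0.12689904]
```

View pics/crop1.png

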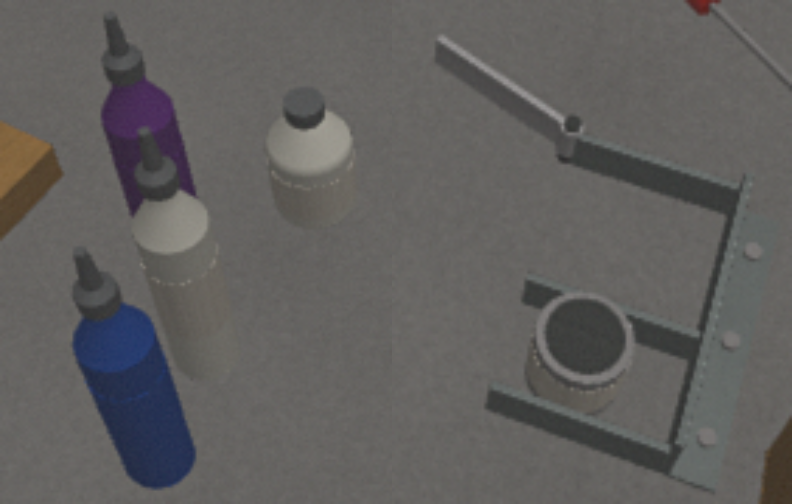

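View pics/crop2.png

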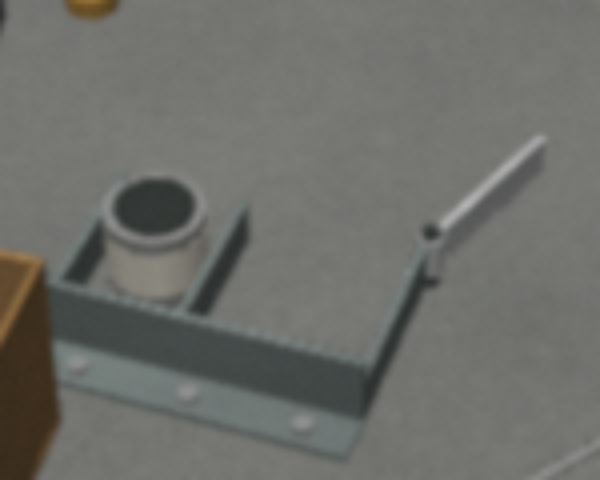

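The crop confirms it: the white bottle with the paper band and grey spout stands at (0.550,-0.229), between purple (0.451,-0.280) and blue (0.648,-0.242). Next, the rack pose and the gate angle from depth.

Run:
```python
from bench import viewer
from h import *
s={n:viewer.snapshot(n) for n in("scene","side")}
for n in s:
    P=cloud(s[n])
    for t in("gate","rack"):
        for d in viewer.regions_of(t,s[n])[:1]:
            Q=P[d["pixels"]];Q=Q[np.isfinite(Q).all(1)]
            print(n,t,d["conf"],len(Q),np.percentile(Q,[2,50,98],axis=0).round(3).tolist())
            if t=="gate":
                k=(Q[:,2]>.012)&(Q[:,2]<.045);q=Q[k][:,:2].astype(np.float32)
                l=cv2.fitLine(q,cv2.DIST_HUBER,0,.01,.01).ravel();print("line",l,np.degrees(np.arctan2(l[1],l[0])))
                a=(q-l[2:])@l[:2];print("ends",l[2:]+a.min()*l[:2],l[2:]+a.max()*l[:2])
    # topdown height map of area
    m=np.isfinite(P).all(-1)&(P[...,0]>.38)&(P[...,0]<.82)&(P[...,1]>-.02)&(P[...,1]<.34)&(P[...,2]>.008)&(P[...,2]<.075)
    Q=P[m]; np.save(n+"_c.npy",Q)
    im=np.zeros((540,660,3),np.uint8)
    for x,y,z in Q: cv2.circle(im,(int((x-.38)*1500),int((.34-y)*1500)),1,(int(z*3400),int(255-z*3400),255*(z>.03)),-1)
    for i in range(0,45,5): cv2.putText(im,f"{.38+i/100:.2f}",(i*15,535),0,.35,(255,255,255))
    for i in range(0,36,5): cv2.putText(im,f"{.34-i/100:.2f}",(0,i*15+10),0,.35,(255,255,255))
    cv2.imwrite(f"pics/top_{n}.png",im)
```

```text
scene gate 0.72 449 [[0.452, 0.032, 0.011], [0.485, 0.084, 0.028], [0.52, 0.131, 0.039]]
line [0.542518   0.8400442  0.49002227 0.09064711] 57.144783
ends [0.45078763 0.02989553] [0.5181675  0.13422765]Traceback (most recent call last):
  File "<stdin>", line 18, in <module>
cv2.error: OpenCV(4.12.0) :-1: error: (-5:Bad argument) in function 'circle'
> Overload resolution failed:
>  - Scalar value for argument 'color' is not numeric
>  - Scalar value for argument 'color' is not numeric
```

```bash
cat > rackfit.py <<'E'
from bench import viewer
from h import *
from scipy.optimize import least_squares
def sd(p,c,h):
    d=np.abs(p-c)-h
    return np.abs(np.hypot(*np.maximum(d,0).T)+np.minimum(d.max(1),0))
rects=[((-2.5,58),(57.5,3)),((-2.5,-58),(57.5,3)),((-2.5,-144),(57.5,3)),((58,-41.5),(3,105.5))]
def tr(q,t): 
    c,s_=np.cos(t[2]),np.sin(t[2]); return (q-t[:2])@np.array([[c,-s_],[s_,c]])
def res(t,q): 
    p=tr(q,t)*1000
    return np.minimum(np.min([sd(p,np.array(c),np.array(h)) for c,h in rects],0),15)
def run():
  out={}
  for n in("scene","side"):
    s=viewer.snapshot(n);P=cloud(s)
    m=np.isfinite(P).all(-1)&(P[...,0]>.46)&(P[...,0]<.82)&(P[...,1]>.03)&(P[...,1]<.34)&(P[...,2]>.014)&(P[...,2]<.055)
    q=P[m][:,:2]; z=P[m][:,2]
    best=min((least_squares(res,[x,y,a],args=(q,),loss="soft_l1",f_scale=2,x_scale=[.01,.01,.1]) for x in(.55,.58) for y in(.15,.18) for a in(1.15,1.3,1.45)),key=lambda r:r.cost)
    t=best.x
    k=best.fun<4
    p=tr(q,t)*1000
    print(n,"rack",t[:2].round(4),"yaw",np.degrees(t[2]).round(2),"cost",best.cost.round(1),len(q),"inl",k.mean().round(2))
    # gate: points in rack frame x<-66,y>20
    g=p[(p[:,0]<-72)&(p[:,0]>-200)&(p[:,1]>-60)&(p[:,1]<185)]
    if len(g)>20:
        d=g-[-64,61]; r=np.hypot(*d.T); g=d[(r<125)&(r>15)]
        a=np.arctan2(-g[:,0],-g[:,1]) # 0: -y ; 1.57: -x
        print("  gate ang",np.median(a).round(3),len(g))
    c,s_=np.cos(t[2]),np.sin(t[2])
    W=lambda x,y:(t[:2]+np.array([[c,-s_],[s_,c]])@[x/1000,y/1000]).round(4)
    print("  hinge",W(-64,61),"front mid",W(-60,0),"goal",W(26,0),"bottle in rack",(tr(np.array([[.5497,-.229]]),t)*1000).round(1))
    im=np.zeros((540,660,3),np.uint8)
    for (x,y),zz in zip(q,z): cv2.circle(im,(int((x-.38)*1500),int((.34-y)*1500)),1,(0,255 if zz>.03 else 120,0),-1)
    for cc,h in rects:
        b=[W(cc[0]+i*h[0],cc[1]+j*h[1]) for i,j in((-1,-1),(1,-1),(1,1),(-1,1))]
        cv2.polylines(im,[np.array([[(x-.38)*1500,(.34-y)*1500] for x,y in b]).astype(int)],True,(0,0,255))
    cv2.imwrite(f"pics/top_{n}.png",im); out[n]=t
  return out
if __name__=="__main__": run()
E
python3 rackfit.py; python3 -c "
import cv2,numpy as np
cv2.imwrite('pics/top.png',cv2.resize(np.hstack([cv2.imread('pics/top_scene.png'),cv2.imread('pics/top_side.png')]),None,fx=.6,fy=.6))"
```

```text
scene rack [0.5837 0.1728] yaw 77.03 cost 35477.5 2895 inl 0.52
  gate ang 1.896 264
  hinge [0.5099 0.1241] front mid [0.5703 0.1144] goal [0.5896 0.1982] bottle in rack [[-399.2  -57. ]]
side rack [0.5843 0.1784] yaw 76.51 cost 26518.0 2513 inl 0.57
  gate ang 1.943 165
  hinge [0.5101 0.1304] front mid [0.5703 0.12  ] goal [0.5904 0.2037] bottle in rack [[-404.2  -61.4]]
```

View pics/top.png

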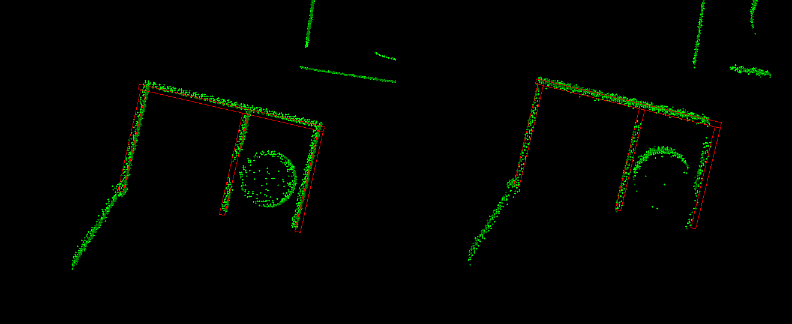

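```bash
sed -i 's/(-2.5,-144)/(-2.5,-138)/; s/(58,-41.5),(3,105.5)/(58,-40),(3,101)/; s/(P\[...,0\]<.82)/(P[...,0]<.73)/; s/(P\[...,1\]<.34)/(P[...,1]<.262)/' rackfit.py; python3 rackfit.py;  python3 -c "
import cv2,numpy as np
cv2.imwrite('pics/top2.png',cv2.resize(np.hstack([cv2.imread('pics/top_scene.png'),cv2.imread('pics/top_side.png')]),None,fx=.6,fy=.6))"
```

```text
scene rack [0.5838 0.1728] yaw 76.91 cost 18139.2 2216 inl 0.65
  gate ang 1.891 261
  hinge [0.5099 0.1243] front mid [0.5702 0.1144] goal [0.5897 0.1982] bottle in rack [[-399.1  -57.8]]
side rack [0.5851 0.1781] yaw 76.52 cost 13583.5 2048 inl 0.74
  gate ang 1.959 173
  hinge [0.5108 0.1301] front mid [0.5711 0.1198] goal [0.5911 0.2034] bottle in rack [[-404.1  -60.5]]
```

View pics/top2.png

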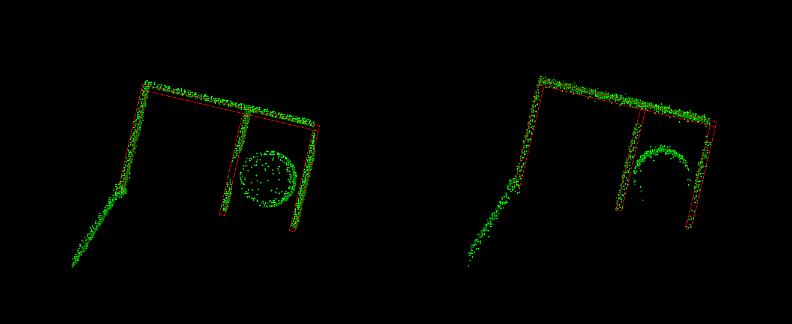

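```bash
sed -i 's/    q=P\[m\]\[:,:2\]/    m\&=np.hypot(P[...,0]-.676,P[...,1]-.142)>.036\n    m\&=~((P[...,1]<.14)\&(P[...,0]<.525))if 0 else m\n    q=P[m][:,:2]/' rackfit.py; sed -i 's/np.minimum(np.min(\(.*\),0),15)/np.minimum(np.min(\1,0),10)/' rackfit.py; python3 rackfit.py;  python3 -c "
import cv2,numpy as np
cv2.imwrite('pics/top3.png',cv2.resize(np.hstack([cv2.imread('pics/top_scene.png'),cv2.imread('pics/top_side.png')]),None,fx=.6,fy=.6))"
```

```text
scene rack [0.5854 0.1766] yaw 77.15 cost 6494.8 1788 inl 0.81
  gate ang 1.889 279
  hinge [0.5117 0.1278] front mid [0.572  0.1181] goal [0.5912 0.2019] bottle in rack [[-403.4  -55.4]]
side rack [0.5843 0.1784] yaw 76.54 cost 4732.7 1730 inl 0.87
  gate ang 1.947 172
  hinge [0.5101 0.1304] front mid [0.5704 0.1201] goal [0.5904 0.2037] bottle in rack [[-404.3  -61.2]]
```

View pics/top3.png

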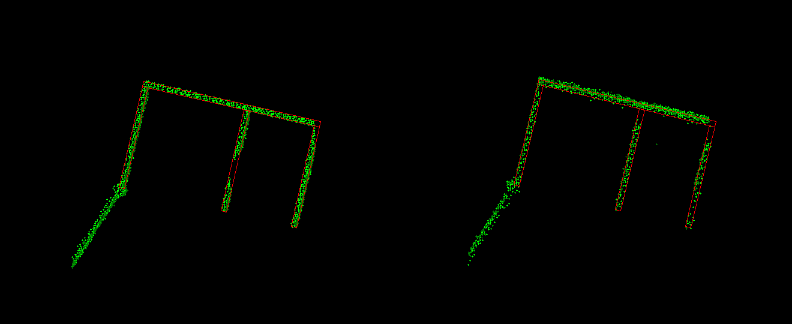

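```bash
cat > go.py <<'E'
# usage: go.py x y z jawyaw_deg -> offset in tool axes & turn
import sys
from bench import robot
from h import *
s=robot.state(); Rm=R.from_rotvec(s["orientation"]).as_matrix(); p=np.array(s["tcp_pos"])
y=np.degrees(np.arctan2(Rm[1,1],Rm[0,1]))
print("t",s["clock"],"tcp",p.round(4),"jaw yaw",y.round(2),"x yaw",np.degrees(np.arctan2(Rm[1,0],Rm[0,0])).round(1),"tz",Rm[:,2].round(3),"F",s["wrist_force"].round(2),"w",round(s["width"],4),"q",s["qpos"].round(2))
if len(sys.argv)>3:
    d=Rm.T@(np.array([float(a) for a in sys.argv[1:4]])-p); print("offset",d.round(4))
    if len(sys.argv)>4:
        t=-(float(sys.argv[4])-y); t=(t+180)%360-180; print("turn rad",np.radians(t).round(4),"alt",np.radians((t+360)%360-180).round(4))
E
python3 go.py 0.535 -0.40 0.25 84.6
python3 - <<'E'
from bench import viewer
import cv2
s=viewer.snapshot("wrist"); cv2.imwrite("pics/wrist0.png",s["image"][:,:,::-1])
E
```

```text
t 2.2 tcp [ 0.1882 -0.6221  0.2313] jaw yaw -73.16 x yaw 16.8 tz [-0.  0. -1.] F [-0.56 -0.83  0.42] w 0.0852 q [ 1.21  0.54 -0.    1.54  0.    1.07 -0.07]
offset [ 0.3962 -0.1122 -0.0187]
turn rad -2.7535 alt 0.3881
```

View pics/wrist0.png

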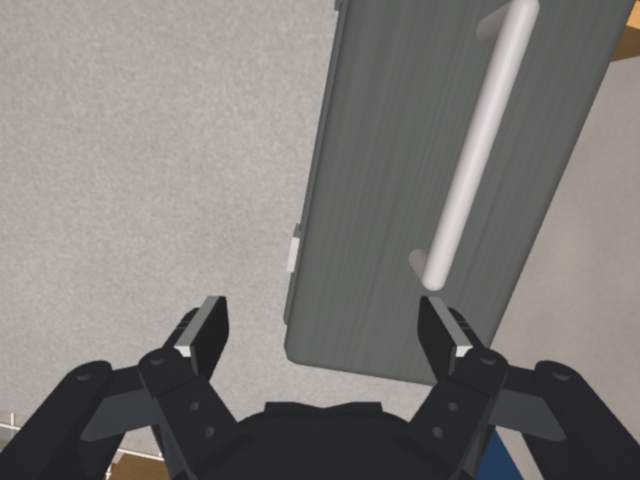

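```bash
python3 -m handwheel '[{"offset":[0.03,0,-0.04],"turn":0,"hand":1},{"offset":[0.07,-0.02,-0.05],"turn":0.1,"hand":1},{"offset":[0.11,-0.03,-0.05],"turn":0.2,"hand":1},{"offset":[0.15,-0.045,-0.05],"turn":0.3,"hand":1},{"offset":[0.19,-0.055,-0.05],"turn":0.388,"hand":1},{"offset":[0.23,-0.065,-0.05],"turn":0.388,"hand":1},{"offset":[0.27,-0.075,-0.05],"turn":0.388,"hand":1},{"offset":[0.31,-0.09,-0.05],"turn":0.388,"hand":1},{"offset":[0.35,-0.1,-0.05],"turn":0.388,"hand":1},{"offset":[0.39,-0.11,-0.05],"turn":0.388,"hand":1},{"offset":[0.396,-0.112,-0.05],"turn":0.388,"hand":1},{"offset":[0.396,-0.112,-0.05],"turn":0.388,"hand":1},{"offset":[0.396,-0.112,-0.05],"turn":0.388,"hand":1}]'; python3 go.py
python3 - <<'E'
from bench import viewer
from h import *
im=[]
for n in("scene","side"):
    s=viewer.snapshot(n); im.append(s["image"]); np.savez(n+"1.npz",**{k:v for k,v in s.items() if k in("z_map","camera_matrix","origin","rotation","image")})
cv2.imwrite("pics/both1.png",cv2.resize(np.hstack(im),(800,300))[:,:,::-1])
cv2.imwrite("pics/side1.png",im[1][:,:,::-1])
E
```

```text
clock: 3.55
tcp_pos: [0.5335, -0.4016, 0.2812]
orientation: [3.137, -0.15, -0.002]
wrist_force: [-0.5, -0.6, 0.4]
width: 0.0856
t 3.55 tcp [ 0.5335 -0.4016  0.2812] jaw yaw -95.49 x yaw -5.5 tz [-0.001 -0.001 -1.   ] F [-0.52 -0.62  0.37] w 0.0856 q [ 0.59  0.53 -0.02  1.43  0.01  1.19 -1.1 ]
```

View pics/side1.png

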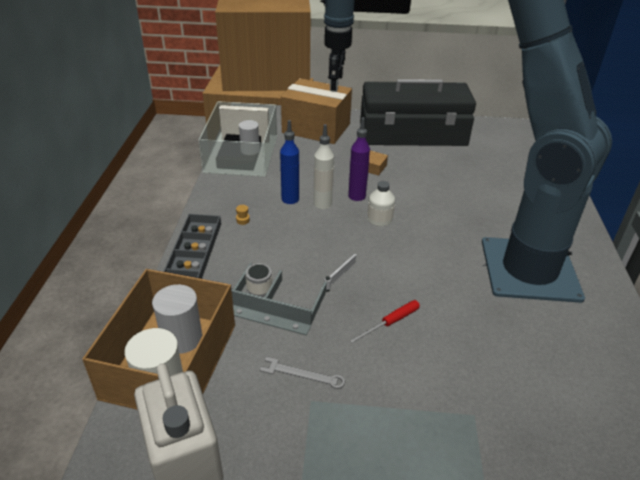

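View pics/both1.png

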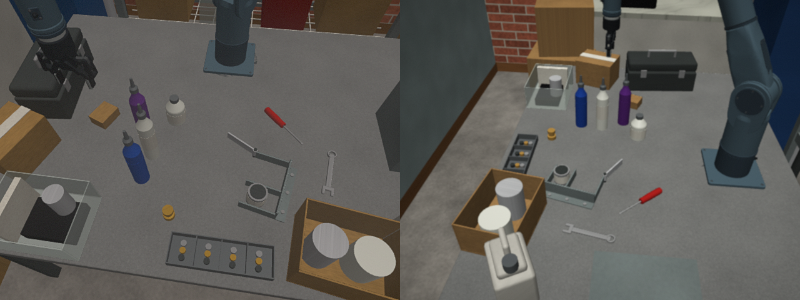

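```bash
python3 - <<'E'
from h import *
from bench import robot
st=robot.state();Rm=R.from_rotvec(st["orientation"]).as_matrix();p=np.array(st["tcp_pos"])
im=np.zeros((560,800,3),np.uint8)
for n in("scene","side"):
    d=dict(np.load(n+"1.npz"));P=cloud(d).reshape(-1,3);P=P[np.isfinite(P).all(1)]
    Q=(P-p)@Rm
    Q=Q[(abs(Q[:,0])<.12)&(abs(Q[:,1])<.15)&(Q[:,2]<.05)&(Q[:,2]>-.35)]
    print(n,len(Q))
    for a in np.arange(.02,-.32,-.015):
        k=(Q[:,2]<a)&(Q[:,2]>a-.015)
        if k.sum()>3: print(round(a*1000),k.sum(),"y",(np.percentile(Q[k,1],[1,99])*1000).round(),"x",(np.percentile(Q[k,0],[1,99])*1000).round())
E
python3 -c "
import numpy as np,cv2
i=np.load('scene1.npz')['image'];print(i.shape);cv2.imwrite('pics/crop3.png',cv2.resize(i[0:150,20:200],None,fx=4,fy=4)[:,:,::-1])"
```

```text
scene 8425
-10 103 y [-56.  50.] x [-10.  12.]
-25 199 y [-57.  55.] x [-10.  12.]
-40 173 y [-57.  55.] x [-10.  13.]
-55 375 y [-75.  72.] x [-12.  14.]
-70 515 y [-73.  71.] x [-12.  18.]
-85 510 y [-72.  69.] x [-11.  21.]
-100 647 y [-70.  66.] x [-10.  20.]
-115 291 y [-67.  65.] x [-10.  36.]
-130 449 y [-39.  19.] x [-19.  38.]
-145 489 y [-39.  20.] x [-18.  39.]
-160 710 y [-39.  25.] x [-25.  38.]
-175 286 y [-39.  17.] x [-14.  39.]
-190 602 y [-40.  21.] x [-20.  40.]
-205 701 y [-40.  22.] x [-21.  41.]
-220 621 y [-39.  20.] x [-18.  39.]
-235 683 y [-39.  19.] x [-17.  47.]
-250 702 y [-39.  20.] x [-7. 42.]
-265 291 y [-35.  18.] x [17. 39.]
side 1959
-10 35 y [-57.  48.] x [-11.   9.]
-25 56 y [-62.  52.] x [-13.   9.]
-40 48 y [-62.  52.] x [-13.   9.]
-55 50 y [-77.  49.] x [-15.  11.]
-70 62 y [-79.  37.] x [-19.  10.]
-85 90 y [-76.  56.] x [-20.  11.]
-100 115 y [-75.  19.] x [-22.  17.]
-115 87 y [-72. -12.] x [-15.   9.]
-130 142 y [-42.  -6.] x [-38.  32.]
-145 146 y [-42.   2.] x [-39.  33.]
-160 190 y [-42.   8.] x [-38.  33.]
-175 120 y [-41.   1.] x [-35.  32.]
-190 168 y [-43.  -3.] x [-40.  36.]
-205 182 y [-42.   2.] x [-41.  34.]
-220 172 y [-41.  -3.] x [-38.  35.]
-235 185 y [-42.   0.] x [-39.  41.]
-250 69 y [-45. -13.] x [-36.  39.]
(480, 640, 3)
```

View pics/crop3.png

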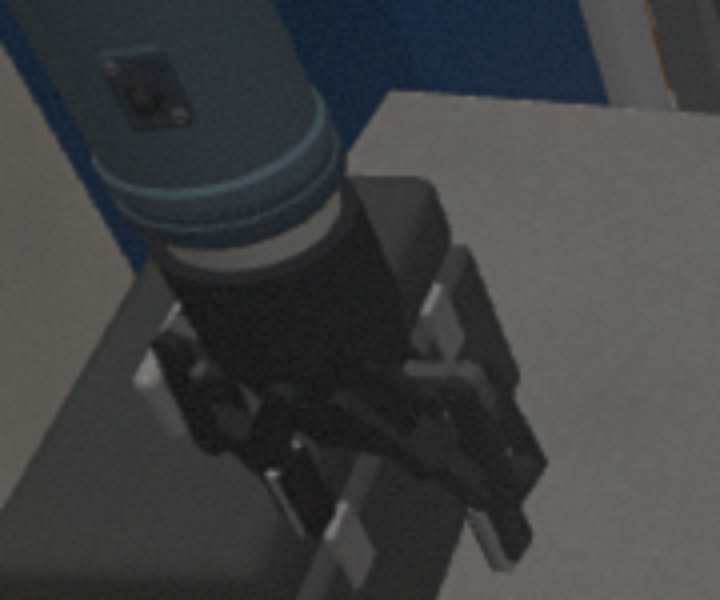

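Run:
```python
from h import *
from bench import robot
st=robot.state();Rm=R.from_rotvec(st["orientation"]).as_matrix();p=np.array(st["tcp_pos"])
n="scene"
d=dict(np.load(n+"1.npz"));P=cloud(d).reshape(-1,3);P=P[np.isfinite(P).all(1)]
Q=(P-p)@Rm*1000
Q=Q[(abs(Q[:,0])<50)&(abs(Q[:,1])<100)&(Q[:,2]<50)&(Q[:,2]>-130)]
print("tips z",np.sort(Q[:,2])[-15:].round())
for a in range(-8,-130,-6):
    k=(Q[:,2]<a)&(Q[:,2]>a-6)
    for nm,kk in(("neg",k&(Q[:,1]<-40)),):
        if kk.sum()>3: print(a,kk.sum(),"y",np.percentile(Q[kk,1],[2,10,90]).round(),"x",np.percentile(Q[kk,0],[2,98]).round())
```

```text
tips z [-16. -16. -15. -15. -15. -15. -15. -14. -14. -14. -14. -14. -14. -14.
 -13.]
-14 14 y [-50. -50. -44.] x [ 5. 12.]
-20 32 y [-57. -56. -45.] x [-4. 12.]
-26 36 y [-58. -57. -45.] x [-4. 11.]
-32 39 y [-57. -57. -46.] x [-7. 11.]
-38 34 y [-58. -57. -45.] x [-3. 11.]
-44 29 y [-57. -57. -45.] x [ 3. 12.]
-50 17 y [-57. -57. -45.] x [ 7. 14.]
-56 48 y [-73. -71. -43.] x [-8. 15.]
-62 93 y [-75. -75. -46.] x [-10.  13.]
-68 94 y [-74. -73. -45.] x [-10.  13.]
-74 90 y [-73. -72. -40.] x [-11.  16.]
-80 50 y [-73. -73. -41.] x [-11.  18.]
-86 57 y [-73. -72. -63.] x [-11.  14.]
-92 60 y [-72. -71. -62.] x [-11.  14.]
-98 63 y [-70. -70. -57.] x [-10.  13.]
-104 82 y [-70. -70. -42.] x [-10.  14.]
-110 131 y [-69. -68. -42.] x [-10.  14.]
-116 54 y [-67. -67. -60.] x [-10.  14.]
```

Tool-down, the finger knuckles stand out to about 75 mm from the axis, 42 to 49 mm above the tips. The finger backs reach 57 mm and the body 40 mm. So I have to push with the open finger's back side, jaw axis along the push, and as low as possible. I'll do this slowly and check the lean. First I descend behind the bottle.

```bash
python3 go.py 0.537 -0.366 0.12 84.6;python3 go.py 0.537 -0.366 -0.008 84.6
```

```text
t 3.65 tcp [ 0.533  -0.4021  0.2814] jaw yaw -95.57 x yaw -5.6 tz [-0.001 -0.001 -1.   ] F [-0.57 -1.24 -0.27] w 0.0857 q [ 0.59  0.53 -0.02  1.43  0.01  1.19 -1.1 ]
offset [ 0.0006 -0.0365  0.1614]
turn rad 3.1386 alt -0.003
t 3.65 tcp [ 0.533  -0.4021  0.2814] jaw yaw -95.57 x yaw -5.6 tz [-0.001 -0.001 -1.   ] F [-0.57 -1.24 -0.27] w 0.0857 q [ 0.59  0.53 -0.02  1.43  0.01  1.19 -1.1 ]
offset [ 0.0007 -0.0367  0.2894]
turn rad 3.1386 alt -0.003
```

```bash
python3 -m handwheel '[{"offset":[0,-0.005,0.03],"turn":0,"hand":1},{"offset":[0,-0.01,0.07],"turn":0,"hand":1},{"offset":[0,-0.02,0.11],"turn":0,"hand":1},{"offset":[0,-0.03,0.14],"turn":0,"hand":1},{"offset":[0,-0.036,0.17],"turn":0,"hand":1},{"offset":[0,-0.036,0.2],"turn":0,"hand":1},{"offset":[0,-0.036,0.22],"turn":0,"hand":1},{"offset":[0,-0.036,0.22],"turn":0,"hand":1}]'
python3 - <<'E'
from bench import viewer
from h import *
im=[]
for n in("scene","side"):
    s=viewer.snapshot(n); im.append(s["image"])
cv2.imwrite("pics/both2.png",np.hstack([cv2.resize(im[0][0:320,0:320],(400,400)),cv2.resize(im[1][0:240,200:440],(400,400))])[:,:,::-1])
E
python3 go.py
```

```text
clock: 4.45
tcp_pos: [0.535, -0.3645, 0.0585]
orientation: [-3.136, 0.151, 0.008]
wrist_force: [-0.8, 0.7, -1.0]
width: 0.085
t 4.55 tcp [ 0.5376 -0.3657  0.0619] jaw yaw -95.49 x yaw -5.5 tz [-0.    -0.001 -1.   ] F [0.02 0.35 0.4 ] w 0.0855 q [ 0.55  0.74 -0.03  1.64  0.03  0.76 -1.16]
```

View pics/both2.png

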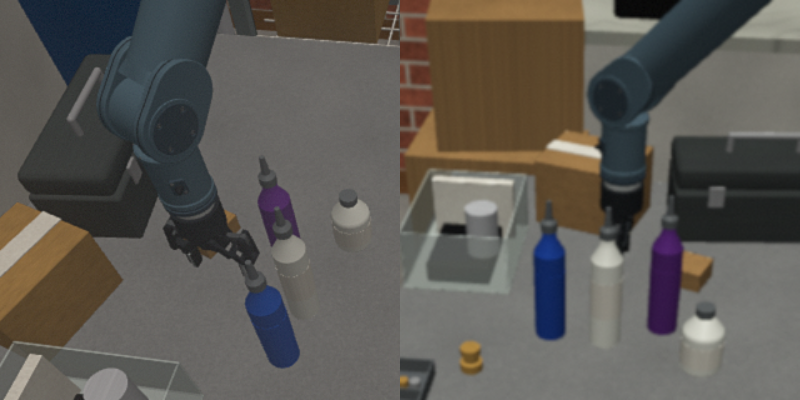

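The arm is clear of all three bottles, with the wrist joint well above them. Descending to just above the bench.

```bash
python3 -m handwheel '[{"offset":[0,0,0.03],"turn":0,"hand":1},{"offset":[0,0,0.05],"turn":0,"hand":1},{"offset":[0,0,0.065],"turn":0,"hand":1},{"offset":[0,0,0.065],"turn":0,"hand":1}]'; python3 -m handwheel '[{"offset":[0,0,0.003],"turn":0,"hand":1},{"offset":[0,0,0.006],"turn":0,"hand":1},{"offset":[0,0,0.006],"turn":0,"hand":1}]'; python3 go.py
```

```text
clock: 4.95
tcp_pos: [0.5375, -0.3644, -0.0044]
orientation: [-3.137, 0.149, 0.002]
wrist_force: [0.4, 0.5, 0.3]
width: 0.0853
clock: 5.25
tcp_pos: [0.5386, -0.3647, -0.0091]
orientation: [3.138, -0.148, 0.001]
wrist_force: [-0.9, 0.3, 0.7]
width: 0.0851
t 5.25 tcp [ 0.5386 -0.3647 -0.0091] jaw yaw -95.4 x yaw -5.4 tz [ 0.001 -0.001 -1.   ] F [-0.91  0.28  0.65] w 0.0851 q [ 0.55  0.85 -0.03  1.64  0.03  0.65 -1.17]
```

```bash
cat > track.py <<'E'
# track.py [picname] : bottle pose, lean, in rack frame and tool frame
import sys
from bench import viewer,robot
from h import *
RX=np.array([.585,.1775]);YAW=np.radians(76.8)
def torack(p):
    c,s=np.cos(YAW),np.sin(YAW);return np.array([[c,s],[-s,c]])@(np.array(p)-RX)*1000
ims=[];B=[]
for n in("scene","side"):
    s=viewer.snapshot(n);P=cloud(s);I=s["image"].astype(int);ims.append(s["image"])
    best=None
    for d in viewer.regions_of("tall_bottle",s):
        m=d["pixels"]&np.isfinite(P).all(-1);c=I[m].mean(0)
        if c.min()>.85*c.max() and m.sum()>200 and (best is None or d["conf"]>best[0]): best=(d["conf"],m)
    if best is None: print(n,"no bottle");continue
    Q=P[best[1]];f=[]
    for a,b in((.03,.085),(.1,.16)):
        q=Q[(Q[:,2]>a)&(Q[:,2]<b)]
        if len(q)>40: f.append((*circ(q[:,:2],.027).x,q[:,2].mean()))
    f=np.array(f)
    if len(f)==2:
        l=(f[1,:2]-f[0,:2])/(f[1,2]-f[0,2]);g=(f[0,:2]-l*f[0,2]); mid=f[:,:2].mean(0)
        print(n,"conf",round(best[0],2),"mid",mid.round(4),"lean",l.round(3),"top z",np.percentile(Q[:,2],99.5).round(3));B.append(mid)
    elif len(f): print(n,"only one band",f);B.append(f[0,:2])
b=np.mean(B,0);st=robot.state();Rm=R.from_rotvec(st["orientation"]).as_matrix()
print("bottle",b.round(4),"rack frame",torack(b).round(1),"tool frame mm",((np.r_[b,st["tcp_pos"][2]]-st["tcp_pos"])@Rm*1000).round(1))
print("t",st["clock"],"tcp",np.round(st["tcp_pos"],4),"tcp in rack",torack(st["tcp_pos"][:2]).round(1),"F",np.round(st["wrist_force"],1),"jaw-yaw push",np.degrees(np.arctan2(-Rm[1,1],-Rm[0,1])).round(1))
g=torack(b); w=RX+np.array([[np.cos(YAW),-np.sin(YAW)],[np.sin(YAW),np.cos(YAW)]])@[.026,0]; v=w-b
print("dir to goal deg",np.degrees(np.arctan2(v[1],v[0])).round(1),"dist",np.linalg.norm(v).round(3))
if len(sys.argv)>1: cv2.imwrite(f"pics/{sys.argv[1]}.png",cv2.resize(np.hstack(ims),(800,300))[:,:,::-1])
E
python3 -m handwheel '[{"offset":[0,-0.01,0],"turn":0,"hand":1},{"offset":[0,-0.02,0],"turn":0,"hand":1},{"offset":[0,-0.025,0],"turn":0,"hand":1},{"offset":[0,-0.028,0],"turn":0,"hand":1},{"offset":[0,-0.03,0],"turn":0,"hand":1},{"offset":[0,-0.032,0],"turn":0,"hand":1},{"offset":[0,-0.032,0],"turn":0,"hand":1}]'; python3 track.py t1
```

```text
clock: 5.95
tcp_pos: [0.5412, -0.3325, -0.0097]
orientation: [3.138, -0.148, -0.0]
wrist_force: [0.6, 0.8, 0.3]
width: 0.0853
scene conf 0.71 mid [ 0.5503 -0.2293] lean [-0.005  0.003] top z 0.257
side conf 0.72 mid [ 0.5493 -0.2288] lean [ 0.002 -0.001] top z 0.25
bottle [ 0.5498 -0.229 ] rack frame [-403.8  -58.5] tool frame mm [  -1.2 -104.3   -0. ]
t 6.15 tcp [ 0.5411 -0.333  -0.0097] tcp in rack [-507.   -73.8] F [-0.  -0.   1.1] jaw-yaw push 84.6
dir to goal deg 84.6 dist 0.434
```

View pics/t1.png

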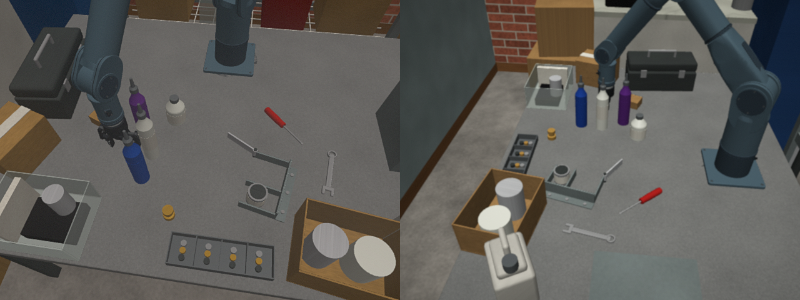

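The tracker gives the bottle upright at tool y = -104 mm, about 2 mm from contact. I'll test with a tiny push.

```bash
python3 -m handwheel '[{"offset":[0,-0.002,0],"turn":0,"hand":1},{"offset":[0,-0.003,0],"turn":0,"hand":1},{"offset":[0,-0.004,0],"turn":0,"hand":1},{"offset":[0,-0.005,0],"turn":0,"hand":1},{"offset":[0,-0.006,0],"turn":0,"hand":1}]'; python3 track.py t2
```

```text
clock: 6.65
tcp_pos: [0.5419, -0.3274, -0.0094]
orientation: [3.137, -0.149, 0.001]
wrist_force: [-0.4, -2.5, 1.4]
width: 0.0855
scene conf 0.63 mid [ 0.5506 -0.2275] lean [-0.     0.007] top z 0.256
side conf 0.59 mid [ 0.5497 -0.2269] lean [-0.001  0.01 ] top z 0.251
bottle [ 0.5501 -0.2272] rack frame [-402.   -58.5] tool frame mm [  -1.2 -100.1   -0. ]
t 6.85 tcp [ 0.5419 -0.3269 -0.0096] tcp in rack [-501.   -73.2] F [ 0.6 -2.8  1.5] jaw-yaw push 84.6
dir to goal deg 84.6 dist 0.432
```

```bash
python3 -m handwheel '[{"offset":[0,-0.001,0],"turn":0,"hand":1},{"offset":[0,-0.002,0],"turn":0,"hand":1},{"offset":[0,-0.003,0],"turn":0,"hand":1},{"offset":[0,-0.004,0],"turn":0,"hand":1}]'; python3 track.py t2
```

```text
clock: 7.25
tcp_pos: [0.5422, -0.3225, -0.0097]
orientation: [3.138, -0.148, -0.0]
wrist_force: [-1.0, -2.5, 1.1]
width: 0.0854
scene conf 0.91 mid [ 0.5508 -0.2228] lean [0.    0.004] top z 0.256
side conf 0.81 mid [ 0.5496 -0.2225] lean [-0.002  0.006] top z 0.256
bottle [ 0.5502 -0.2226] rack frame [-397.5  -57.5] tool frame mm [  -1.4 -100.1    0. ]
t 7.45 tcp [ 0.5422 -0.3224 -0.0098] tcp in rack [-496.5  -72.5] F [-0.2 -1.5  1.3] jaw-yaw push 84.6
dir to goal deg 84.5 dist 0.427
```

It slides without tipping, at about 2.5 N. I'll go on at a slow, steady speed.

```bash
python3 -m handwheel '[{"offset":[0,-0.001,0],"turn":0,"hand":1},{"offset":[0,-0.003,0],"turn":0,"hand":1},{"offset":[0,-0.005,0],"turn":0,"hand":1},{"offset":[0,-0.0075,0],"turn":0,"hand":1},{"offset":[0,-0.01,0],"turn":0,"hand":1},{"offset":[0,-0.0125,0],"turn":0,"hand":1},{"offset":[0,-0.015,0],"turn":0,"hand":1},{"offset":[0,-0.0175,0],"turn":0,"hand":1},{"offset":[0,-0.02,0],"turn":0,"hand":1},{"offset":[0,-0.0225,0],"turn":0,"hand":1},{"offset":[0,-0.025,0],"turn":0,"hand":1},{"offset":[0,-0.0275,0],"turn":0,"hand":1},{"offset":[0,-0.03,0],"turn":0,"hand":1},{"offset":[0,-0.032,0],"turn":0,"hand":1},{"offset":[0,-0.033,0],"turn":0,"hand":1}]'; python3 track.py t3
```

```text
clock: 8.95
tcp_pos: [0.5453, -0.2894, -0.0097]
orientation: [-3.138, 0.147, 0.0]
wrist_force: [-0.9, -1.5, 0.7]
width: 0.0857
scene conf 0.67 mid [ 0.5538 -0.1897] lean [0.001 0.005] top z 0.253
side conf 0.9 mid [ 0.5526 -0.1894] lean [-0.009  0.002] top z 0.257
bottle [ 0.5532 -0.1895] rack frame [-364.6  -52.9] tool frame mm [  -1.4 -100.2    0. ]
t 9.15 tcp [ 0.5452 -0.2895 -0.0099] tcp in rack [-463.7  -67.9] F [ 0.2 -1.9  0.5] jaw-yaw push 84.6
dir to goal deg 84.5 dist 0.394
```

View pics/t3.png

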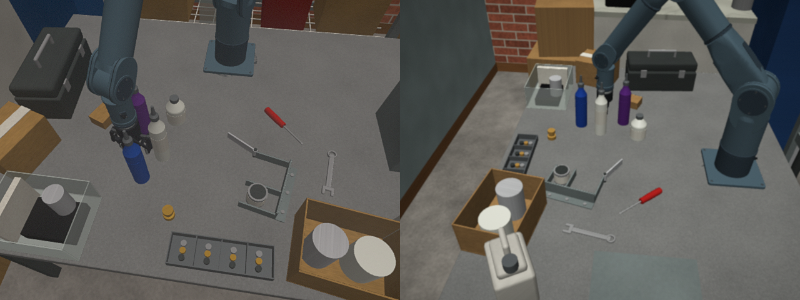

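```bash
python3 -m handwheel '[{"offset":[0,-0.001,0],"turn":0,"hand":1},{"offset":[0,-0.003,0],"turn":0,"hand":1},{"offset":[0,-0.006,0],"turn":0,"hand":1},{"offset":[0,-0.01,0],"turn":0,"hand":1},{"offset":[0,-0.014,0],"turn":0,"hand":1},{"offset":[0,-0.018,0],"turn":0,"hand":1},{"offset":[0,-0.022,0],"turn":0,"hand":1},{"offset":[0,-0.026,0],"turn":0,"hand":1},{"offset":[0,-0.03,0],"turn":0,"hand":1},{"offset":[0,-0.034,0],"turn":0,"hand":1},{"offset":[0,-0.038,0],"turn":0,"hand":1},{"offset":[0,-0.042,0],"turn":0,"hand":1},{"offset":[0,-0.046,0],"turn":0,"hand":1},{"offset":[0,-0.05,0],"turn":0,"hand":1},{"offset":[0,-0.054,0],"turn":0,"hand":1},{"offset":[0,-0.058,0],"turn":0,"hand":1},{"offset":[0,-0.062,0],"turn":0,"hand":1},{"offset":[0,-0.065,0],"turn":0,"hand":1},{"offset":[0,-0.068,0],"turn":0,"hand":1},{"offset":[0,-0.07,0],"turn":0,"hand":1}]'; python3 track.py t4
```

```text
clock: 11.15
tcp_pos: [0.5519, -0.2197, -0.0097]
orientation: [-3.138, 0.148, -0.0]
wrist_force: [0.2, -2.2, 1.6]
width: 0.0857
scene conf 0.76 mid [ 0.5604 -0.1199] lean [-0.     0.008] top z 0.256
side conf 0.9 mid [ 0.5591 -0.1194] lean [0.    0.008] top z 0.248
bottle [ 0.5597 -0.1197] rack frame [-295.1  -43.3] tool frame mm [  -1.4 -100.3    0. ]
t 11.35 tcp [ 0.5517 -0.2197 -0.0099] tcp in rack [-394.3  -58.3] F [ 0.8 -1.   0.4] jaw-yaw push 84.6
dir to goal deg 84.5 dist 0.324
```

View pics/t4.png

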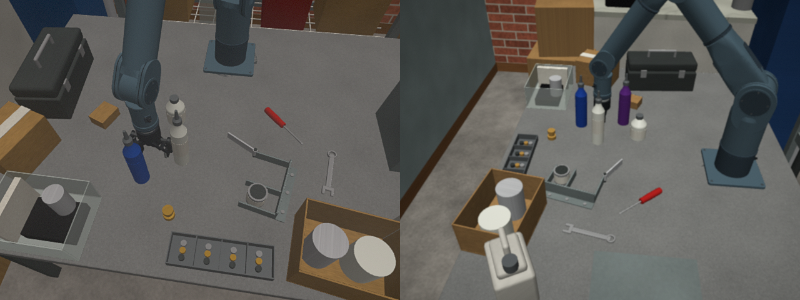

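```bash
python3 -m handwheel '[{"offset":[0,-0.001,0],"turn":0,"hand":1},{"offset":[0,-0.003,0],"turn":0,"hand":1},{"offset":[0,-0.006,0],"turn":0,"hand":1},{"offset":[0,-0.01,0],"turn":0,"hand":1},{"offset":[0,-0.015,0],"turn":0,"hand":1},{"offset":[0,-0.02,0],"turn":0,"hand":1},{"offset":[0,-0.025,0],"turn":0,"hand":1},{"offset":[0,-0.03,0],"turn":0,"hand":1},{"offset":[0,-0.035,0],"turn":0,"hand":1},{"offset":[0,-0.04,0],"turn":0,"hand":1},{"offset":[0,-0.045,0],"turn":0,"hand":1},{"offset":[0,-0.05,0],"turn":0,"hand":1},{"offset":[0,-0.055,0],"turn":0,"hand":1},{"offset":[0,-0.06,0],"turn":0,"hand":1},{"offset":[0,-0.065,0],"turn":0,"hand":1},{"offset":[0,-0.07,0],"turn":0,"hand":1},{"offset":[0,-0.074,0],"turn":0,"hand":1},{"offset":[0,-0.078,0],"turn":0,"hand":1},{"offset":[0,-0.081,0],"turn":0,"hand":1},{"offset":[0,-0.083,0],"turn":0,"hand":1}]'; python3 track.py t5
```

```text
clock: 13.35
tcp_pos: [0.5597, -0.1371, -0.0097]
orientation: [-3.138, 0.148, 0.0]
wrist_force: [-0.3, -2.5, 1.7]
width: 0.0854
scene conf 0.92 mid [ 0.5682 -0.0372] lean [0.    0.008] top z 0.257
side conf 0.81 mid [ 0.5671 -0.0368] lean [0.003 0.005] top z 0.252
bottle [ 0.5676 -0.037 ] rack frame [-212.8  -32.1] tool frame mm [  -1.3 -100.5    0. ]
t 13.55 tcp [ 0.5595 -0.1372 -0.0099] tcp in rack [-312.2  -47. ] F [-0.1 -0.9 -0.2] jaw-yaw push 84.6
dir to goal deg 84.5 dist 0.241
```

View pics/t5.png

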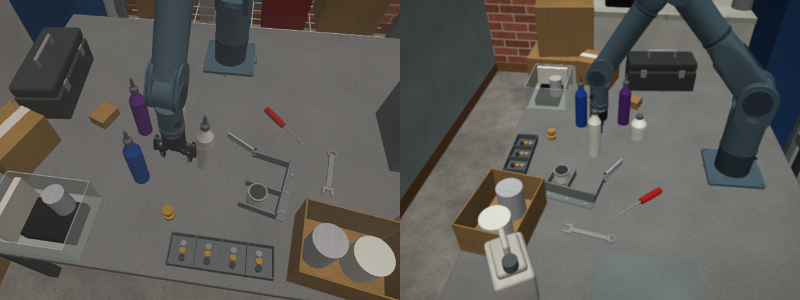

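```bash
python3 -m handwheel '[{"offset":[0,-0.001,0],"turn":0,"hand":1},{"offset":[0,-0.003,0],"turn":0,"hand":1},{"offset":[0,-0.006,0],"turn":0,"hand":1},{"offset":[0,-0.01,0],"turn":0,"hand":1},{"offset":[0,-0.015,0],"turn":0,"hand":1},{"offset":[0,-0.02,0],"turn":0,"hand":1},{"offset":[0,-0.025,0],"turn":0,"hand":1},{"offset":[0,-0.03,0],"turn":0,"hand":1},{"offset":[0,-0.035,0],"turn":0,"hand":1},{"offset":[0,-0.04,0],"turn":0,"hand":1},{"offset":[0,-0.045,0],"turn":0,"hand":1},{"offset":[0,-0.05,0],"turn":0,"hand":1},{"offset":[0,-0.055,0],"turn":0,"hand":1},{"offset":[0,-0.06,0],"turn":0,"hand":1},{"offset":[0,-0.065,0],"turn":0,"hand":1},{"offset":[0,-0.07,0],"turn":0,"hand":1},{"offset":[0,-0.075,0],"turn":0,"hand":1},{"offset":[0,-0.08,0],"turn":0,"hand":1},{"offset":[0,-0.084,0],"turn":0,"hand":1},{"offset":[0,-0.087,0],"turn":0,"hand":1}]'; python3 track.py t6
```

```text
clock: 15.55
tcp_pos: [0.5679, -0.0503, -0.0097]
orientation: [-3.138, 0.147, 0.0]
wrist_force: [0.4, -2.7, 0.7]
width: 0.0851
scene conf 0.86 mid [0.5765 0.0495] lean [0.    0.009] top z 0.255
side no bottle
bottle [0.5765 0.0495] rack frame [-126.6  -20.9] tool frame mm [  -0.6 -100.3    0. ]
t 15.75 tcp [ 0.5677 -0.0504 -0.0099] tcp in rack [-225.9  -35.2] F [-0.1 -0.3  0.1] jaw-yaw push 84.6
dir to goal deg 84.6 dist 0.154
```

View pics/t6.png

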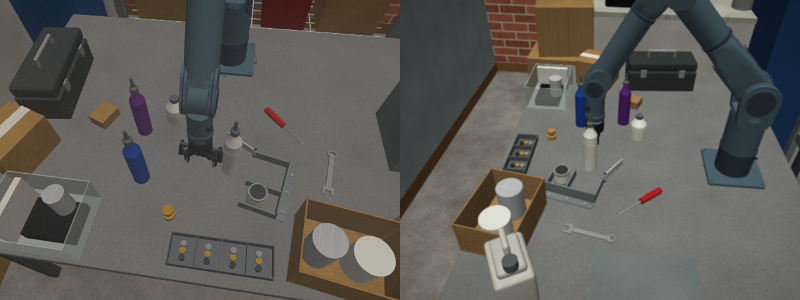

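```bash
python3 -m handwheel '[{"offset":[0,-0.001,0],"turn":0,"hand":1},{"offset":[0,-0.003,0],"turn":0,"hand":1},{"offset":[0,-0.006,0],"turn":0,"hand":1},{"offset":[0,-0.01,0],"turn":0,"hand":1},{"offset":[0,-0.014,0],"turn":0,"hand":1},{"offset":[0,-0.018,0],"turn":0,"hand":1},{"offset":[0,-0.022,0],"turn":0,"hand":1},{"offset":[0,-0.026,0],"turn":0,"hand":1},{"offset":[0,-0.031,0],"turn":0,"hand":1},{"offset":[0,-0.036,0],"turn":0,"hand":1},{"offset":[0,-0.041,0],"turn":0,"hand":1},{"offset":[0,-0.046,0],"turn":0,"hand":1},{"offset":[0,-0.051,0],"turn":0,"hand":1},{"offset":[0,-0.056,0],"turn":0,"hand":1},{"offset":[0,-0.061,0],"turn":0,"hand":1},{"offset":[0,-0.066,0],"turn":0,"hand":1},{"offset":[0,-0.071,0],"turn":0,"hand":1},{"offset":[0,-0.075,0],"turn":0,"hand":1},{"offset":[0,-0.078,0],"turn":0,"hand":1},{"offset":[0,-0.08,0],"turn":0,"hand":1}]'; python3 track.py t7
```

```text
clock: 17.75
tcp_pos: [0.5754, 0.0291, -0.0097]
orientation: [-3.138, 0.148, 0.0]
wrist_force: [-0.7, -2.6, 0.8]
width: 0.0853
scene conf 0.94 mid [0.584  0.1288] lean [0.    0.007] top z 0.256
side conf 0.79 mid [0.5826 0.1293] lean [-0.004  0.003] top z 0.256
bottle [0.5833 0.1291] rack frame [-47.5  -9.4] tool frame mm [  -1.4 -100.4    0. ]
t 17.95 tcp [ 0.5752  0.029  -0.0098] tcp in rack [-146.8  -24.4] F [ 0.6 -0.1 -1. ] jaw-yaw push 84.6
dir to goal deg 84.1 dist 0.074
```

View pics/t7.png

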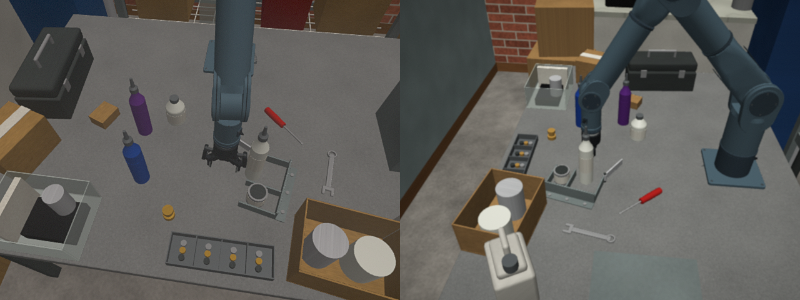

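```bash
python3 -m handwheel '[{"offset":[0,-0.001,0],"turn":0,"hand":1},{"offset":[0,-0.003,0],"turn":0,"hand":1},{"offset":[0,-0.006,0],"turn":0,"hand":1},{"offset":[0,-0.01,0],"turn":0,"hand":1},{"offset":[0,-0.014,0],"turn":0,"hand":1},{"offset":[0,-0.018,0],"turn":0,"hand":1},{"offset":[0,-0.022,0],"turn":0,"hand":1},{"offset":[0,-0.026,0],"turn":0,"hand":1},{"offset":[0,-0.03,0],"turn":0,"hand":1},{"offset":[0,-0.034,0],"turn":0,"hand":1},{"offset":[0,-0.038,0],"turn":0,"hand":1},{"offset":[0,-0.042,0],"turn":0,"hand":1},{"offset":[0,-0.046,0],"turn":0,"hand":1},{"offset":[0,-0.05,0],"turn":0,"hand":1},{"offset":[0,-0.053,0],"turn":0,"hand":1},{"offset":[0,-0.056,0],"turn":0,"hand":1},{"offset":[0,-0.059,0],"turn":0,"hand":1},{"offset":[0,-0.061,0],"turn":0,"hand":1},{"offset":[0,-0.063,0],"turn":0,"hand":1}]'; python3 track.py t8
```

```text
clock: 19.85
tcp_pos: [0.5813, 0.0917, -0.0097]
orientation: [3.138, -0.148, -0.0]
wrist_force: [0.5, -2.6, 1.5]
width: 0.0854
scene conf 0.86 mid [0.5899 0.1913] lean [0.002 0.008] top z 0.256
side conf 0.85 mid [0.5887 0.1921] lean [0.001 0.009] top z 0.256
bottle [0.5893 0.1917] rack frame [14.8 -1. ] tool frame mm [  -1.2 -100.1    0. ]
t 20.05 tcp [ 0.5811  0.0919 -0.0099] tcp in rack [-84.3 -15.8] F [-0.3 -0.9  0.6] jaw-yaw push 84.6
dir to goal deg 81.7 dist 0.011
```

```bash
python3 -m handwheel '[{"offset":[0,-0.001,0],"turn":0,"hand":1},{"offset":[0,-0.002,0],"turn":0,"hand":1},{"offset":[0,-0.003,0],"turn":0,"hand":1},{"offset":[0,-0.004,0],"turn":0,"hand":1},{"offset":[0,-0.005,0],"turn":0,"hand":1},{"offset":[0,-0.006,0],"turn":0,"hand":1},{"offset":[0,-0.007,0],"turn":0,"hand":1},{"offset":[0,-0.008,0],"turn":0,"hand":1}]'; python3 -m handwheel '[{"offset":[0,-0.001,0],"turn":0,"hand":1},{"offset":[0,-0.0015,0],"turn":0,"hand":1}]'; python3 track.py t9
```

```text
clock: 20.85
tcp_pos: [0.582, 0.0996, -0.0097]
orientation: [3.138, -0.148, -0.0]
wrist_force: [-0.6, -1.8, 1.1]
width: 0.0853
clock: 21.05
tcp_pos: [0.5821, 0.1012, -0.0097]
orientation: [-3.138, 0.148, 0.0]
wrist_force: [-0.7, -1.7, 1.6]
width: 0.0856
scene conf 0.8 mid [0.5909 0.201 ] lean [0.001 0.009] top z 0.255
side conf 0.81 mid [0.5896 0.2012] lean [-0.002  0.008] top z 0.252
bottle [0.5902 0.2011] rack frame [24.2  0.3] tool frame mm [  -1.3 -100.3    0. ]
t 21.25 tcp [ 0.5821  0.1011 -0.0098] tcp in rack [-75.  -14.6] F [ 0.3 -0.3 -0.6] jaw-yaw push 84.6
dir to goal deg 68.1 dist 0.002
```

View pics/t9.png

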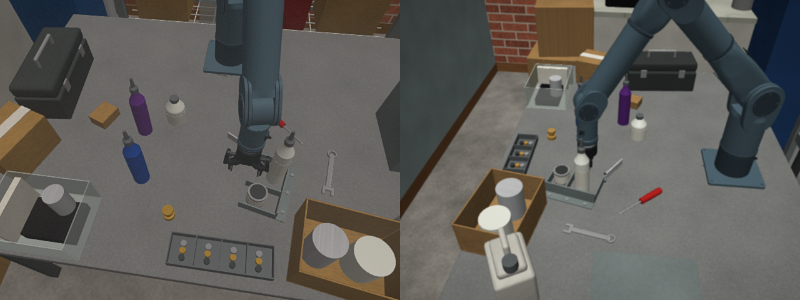

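```bash
for i in 1 ; do python3 -m handwheel '[{"offset":[0,-0.0007,0],"turn":0,"hand":1},{"offset":[0,-0.0015,0],"turn":0,"hand":1}]'; done; python3 -m handwheel '[{"offset":[0,-0.0005,0],"turn":0,"hand":1},{"offset":[0,-0.001,0],"turn":0,"hand":1}]'
```

```text
clock: 21.45
tcp_pos: [0.5823, 0.1024, -0.0097]
orientation: [3.138, -0.148, -0.0]
wrist_force: [-0.0, -2.3, 0.9]
width: 0.0851
clock: 21.65
tcp_pos: [0.5824, 0.1035, -0.0097]
orientation: [3.138, -0.148, -0.0]
wrist_force: [-0.7, -2.4, 1.0]
width: 0.0852
```

```bash
python3 -m handwheel '[{"offset":[0,-0.0005,0],"turn":0,"hand":1},{"offset":[0,-0.001,0],"turn":0,"hand":1}]';python3 track.py t10; python3 rackfit.py
```

```text
clock: 21.85
tcp_pos: [0.5825, 0.1045, -0.0097]
orientation: [3.138, -0.148, -0.0]
wrist_force: [0.1, -2.1, 2.1]
width: 0.0854
scene conf 0.96 mid [0.5912 0.2042] lean [0.001 0.011] top z 0.255
side conf 0.63 mid [0.59   0.2046] lean [0.    0.007] top z 0.258
bottle [0.5906 0.2044] rack frame [27.5  0.7] tool frame mm [  -1.3 -100.1    0. ]
t 22.05 tcp [ 0.5824  0.1046 -0.0098] tcp in rack [-71.5 -14.2] F [ 0.  -1.5  1.2] jaw-yaw push 84.6
dir to goal deg -78.2 dist 0.002
scene rack [0.5846 0.173 ] yaw 76.69 cost 10027.2 1608 inl 0.64
  gate ang 0.656 205
  hinge [0.5105 0.1247] front mid [0.5708 0.1146] goal [0.5906 0.1983] bottle in rack [[-399.2  -58.5]]
side rack [0.5841 0.1781] yaw 76.64 cost 6169.2 1817 inl 0.83
  gate ang 1.943 187
  hinge [0.51   0.1299] front mid [0.5703 0.1197] goal [0.5901 0.2034] bottle in rack [[-404.   -60.6]]
```

```bash
python3 -m handwheel '[{"offset":[0,-0.0005,0],"turn":0,"hand":1},{"offset":[0,-0.001,0],"turn":0,"hand":1}]'
```

```text
clock: 22.35
tcp_pos: [0.5826, 0.1054, -0.0097]
orientation: [3.138, -0.148, -0.0]
wrist_force: [0.7, -2.8, 0.7]
width: 0.0853
```

```bash
python3 -m handwheel '[{"offset":[0,-0.0005,0],"turn":0,"hand":1},{"offset":[0,-0.001,0],"turn":0,"hand":1}]'; python3 track.py t11
```

```text
clock: 22.55
tcp_pos: [0.5826, 0.1058, -0.0097]
orientation: [3.137, -0.148, -0.0]
wrist_force: [-0.7, -5.0, 2.6]
width: 0.0855
scene conf 0.88 mid [0.5913 0.2054] lean [0.001 0.01 ] top z 0.255
side conf 0.94 mid [0.59  0.206] lean [0.002 0.005] top z 0.256
bottle [0.5907 0.2057] rack frame [28.8  0.9] tool frame mm [-1.400e+00 -1.002e+02 -1.000e-01]
t 22.75 tcp [ 0.5826  0.1058 -0.0097] tcp in rack [-70.3 -14. ] F [-1.4 -5.2  2.5] jaw-yaw push 84.6
dir to goal deg -84.7 dist 0.003
```

The wrist force rose from about 2.5 to 5 N while the bottle stopped moving, so it is against the back plate (rack x ≈ 28, upright). I'll retreat straight back, then raise the tool and shut the fingers.

```bash
python3 -m handwheel '[{"offset":[0,0.003,0],"turn":0,"hand":1},{"offset":[0,0.008,0],"turn":0,"hand":1},{"offset":[0,0.018,0],"turn":0,"hand":1},{"offset":[0,0.035,0],"turn":0,"hand":1},{"offset":[0,0.055,0],"turn":0,"hand":1},{"offset":[0,0.075,0],"turn":0,"hand":1},{"offset":[0,0.095,0],"turn":0,"hand":1},{"offset":[0,0.115,0],"turn":0,"hand":1},{"offset":[0,0.125,-0.02],"turn":0,"hand":1},{"offset":[0,0.125,-0.05],"turn":0,"hand":0},{"offset":[0,0.125,-0.08],"turn":0,"hand":0},{"offset":[0,0.125,-0.11],"turn":0,"hand":0},{"offset":[0,0.125,-0.11],"turn":0,"hand":0},{"offset":[0,0.125,-0.11],"turn":0,"hand":0}]'; python3 track.py t12; python3 rackfit.py
python3 - <<'E'
from track import RX,YAW
E
```

```text
clock: 24.15
tcp_pos: [0.5709, -0.0192, 0.1007]
orientation: [3.138, -0.15, 0.002]
wrist_force: [-0.7, 0.4, 0.0]
width: 0.012
scene conf 0.67 mid [0.5912 0.2049] lean [-0.001  0.001] top z 0.255
side conf 0.95 mid [0.59   0.2051] lean [-0.001  0.001] top z 0.259
bottle [0.5906 0.205 ] rack frame [28.1  0.8] tool frame mm [-4.000e-01 -2.243e+02 -1.000e-01]
t 24.35 tcp [ 0.5699 -0.0183  0.099 ] tcp in rack [-194.1  -30. ] F [ 0.5 -0.6  0.7] jaw-yaw push 84.6
dir to goal deg -81.3 dist 0.002
scene rack [0.5843 0.1721] yaw 77.18 cost 9994.4 1775 inl 0.67
  gate ang 1.916 256
  hinge [0.5106 0.1232] front mid [0.5709 0.1136] goal [0.59   0.1975] bottle in rack [[-398.8  -55.3]]
side rack [0.5842 0.1781] yaw 76.57 cost 5727.9 1783 inl 0.84
  gate ang 1.944 168
  hinge [0.51   0.1301] front mid [0.5703 0.1198] goal [0.5902 0.2034] bottle in rack [[-404.  -61.]]
scene conf 0.72 mid [0.5912 0.2049] lean [0.    0.001] top z 0.256
side conf 0.97 mid [0.59   0.2052] lean [ 0.    -0.001] top z 0.256
bottle [0.5906 0.2051] rack frame [28.1  0.8] tool frame mm [  -1.2 -223.9   -0. ]
t 24.65 tcp [ 0.5708 -0.018   0.0999] tcp in rack [-193.5  -30.8] F [-0.   0.5  0.5] jaw-yaw push 84.6
dir to goal deg -81.4 dist 0.002
```

View pics/t12.png

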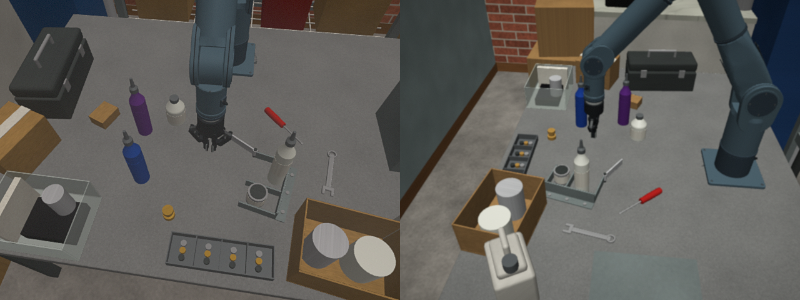

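```bash
cat > gate.py <<'E'
import sys
from bench import robot
from h import *
RX=np.array([.585,.1775]);Y=np.radians(76.8);A=np.array([[np.cos(Y),-np.sin(Y)],[np.sin(Y),np.cos(Y)]])
st=robot.state();Rm=R.from_rotvec(st["orientation"]).as_matrix();p=np.array(st["tcp_pos"])
def off(xr,yr,z):
    w=np.r_[RX+A@[xr/1e3,yr/1e3],z];return (w-p)@Rm,w
print("rack",((p[:2]-RX)@A*1000).round(1),"F rack",(st["wrist_force"][:2]@A).round(1),p.round(4))
for a in sys.argv[1:]:
    if ":" in a:
        x,y,z=map(float,a.split(":"));o,w=off(x,y,z);print(a,o.round(4),"world",w.round(3),np.hypot(*w[:2]).round(3))
    else:
        th,r,c=map(float,a.split(","));d=np.array([-np.sin(th),-np.cos(th)]);n=np.array([np.cos(th),-np.sin(th)])
        q=np.array([-64,61])+r*d-n*c;o,w=off(q[0],q[1],.012);print(a,"rack",q.round(1),"off",o.round(4),"r",np.hypot(*w[:2]).round(3))
E
python3 gate.py -140:130:0.1 -140:130:0.012
```

```text
rack [-193.5  -30.8] F rack [0.5 0.1] [ 0.5708 -0.018   0.0999]
-140:130:0.1 [-0.152  -0.0749  0.    ] world [0.426 0.071 0.1  ] 0.432
-140:130:0.012 [-0.152  -0.0749  0.088 ] world [0.426 0.071 0.012] 0.432
```

```bash
python3 -m handwheel '[{"offset":[-0.03,-0.015,0],"turn":0,"hand":0},{"offset":[-0.06,-0.03,0],"turn":0,"hand":0},{"offset":[-0.09,-0.045,0],"turn":0,"hand":0},{"offset":[-0.12,-0.06,0],"turn":0,"hand":0},{"offset":[-0.152,-0.075,0],"turn":0,"hand":0},{"offset":[-0.152,-0.075,0.02],"turn":0,"hand":0},{"offset":[-0.152,-0.075,0.045],"turn":0,"hand":0},{"offset":[-0.152,-0.075,0.07],"turn":0,"hand":0},{"offset":[-0.152,-0.075,0.085],"turn":0,"hand":0},{"offset":[-0.152,-0.075,0.088],"turn":0,"hand":0},{"offset":[-0.152,-0.075,0.088],"turn":0,"hand":0}]'; python3 gate.py 1.9,85,25 1.7,85,19 1.5,85,18 1.3,85,18 1.1,85,18 0.9,85,18 0.7,85,18; python3 track.py t13
```

```text
clock: 25.75
tcp_pos: [0.4265, 0.071, 0.0122]
orientation: [3.138, -0.148, -0.001]
wrist_force: [-0.0, 1.1, 0.0]
width: 0.0004
rack [-139.9  130. ] F rack [1.  0.3] [0.4265 0.071  0.0122]
1.9,85,25 rack [-136.4  112.1] off [ 0.0181 -0.0011  0.0002] r 0.45
1.7,85,19 rack [-145.8   90.8] off [0.038  0.0112 0.0001] r 0.467
1.5,85,18 rack [-150.1   72.9] off [0.0551 0.0179 0.0001] r 0.482
1.3,85,18 rack [-150.7   55.6] off [0.0722 0.0209 0.0001] r 0.498
1.1,85,18 rack [-147.9   38.5] off [0.0895 0.0204 0.0001] r 0.515
0.9,85,18 rack [-141.8   22.3] off [1.064e-01 1.650e-02 1.000e-04] r 0.533
0.7,85,18 rack [-132.5    7.6] off [1.222e-01 9.400e-03 1.000e-04] r 0.55
scene conf 0.58 mid [0.5912 0.2049] lean [0.    0.001] top z 0.256
side conf 0.64 mid [0.5901 0.2051] lean [-0.006  0.001] top z 0.257
bottle [0.5906 0.205 ] rack frame [28.1  0.8] tool frame mm [ 149.9 -148.6    0.3]
t 25.95 tcp [0.4274 0.0712 0.0131] tcp in rack [-139.5  129.2] F [-0.6 -0.3 -0.2] jaw-yaw push 84.6
dir to goal deg -81.9 dist 0.002
```

View pics/t13.png

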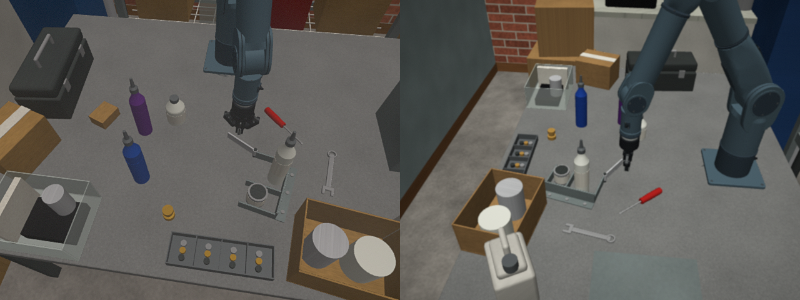

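```bash
python3 -m handwheel '[{"offset":[0.008,-0.0005,0],"turn":0,"hand":0},{"offset":[0.018,-0.001,0],"turn":0,"hand":0},{"offset":[0.025,0.003,0],"turn":0,"hand":0},{"offset":[0.032,0.007,0],"turn":0,"hand":0},{"offset":[0.038,0.011,0],"turn":0,"hand":0},{"offset":[0.044,0.0135,0],"turn":0,"hand":0},{"offset":[0.05,0.016,0],"turn":0,"hand":0},{"offset":[0.055,0.018,0],"turn":0,"hand":0},{"offset":[0.061,0.019,0],"turn":0,"hand":0},{"offset":[0.067,0.02,0],"turn":0,"hand":0},{"offset":[0.072,0.021,0],"turn":0,"hand":0},{"offset":[0.078,0.021,0],"turn":0,"hand":0},{"offset":[0.084,0.021,0],"turn":0,"hand":0},{"offset":[0.0895,0.0205,0],"turn":0,"hand":0},{"offset":[0.0895,0.0205,0],"turn":0,"hand":0}]'; python3 gate.py 1.1,85,18 0.95,85,18 0.8,85,18 0.65,85,18 0.5,85,18 0.35,85,18 0.2,85,18 0.1,85,18 0.0,85,18; python3 track.py t14; python3 rackfit.py|grep gate
```

```text
clock: 27.45
tcp_pos: [0.5151, 0.0422, 0.0124]
orientation: [-3.138, 0.148, -0.002]
wrist_force: [0.3, -0.3, -0.0]
width: -0.0001
rack [-147.7   37.2] F rack [-0.2 -0.4] [0.5151 0.0422 0.0124]
1.1,85,18 rack [-147.9   38.5] off [-0.0013  0.      0.0004] r 0.515
0.95,85,18 rack [-143.6   26.2] off [ 0.0114 -0.0026  0.0004] r 0.529
0.8,85,18 rack [-137.5   14.7] off [ 0.0237 -0.007   0.0004] r 0.541
0.65,85,18 rack [-129.8    4.2] off [ 0.0351 -0.0133  0.0005] r 0.554
0.5,85,18 rack [-120.5   -5. ] off [ 0.0454 -0.0212  0.0005] r 0.565
0.35,85,18 rack [-110.1  -12.7] off [ 0.0545 -0.0305  0.0005] r 0.576
0.2,85,18 rack [-98.5 -18.7] off [ 0.0621 -0.0411  0.0005] r 0.586
0.1,85,18 rack [-90.4 -21.8] off [ 0.0662 -0.0488  0.0005] r 0.592
0.0,85,18 rack [-82. -24.] off [ 0.0695 -0.0568  0.0005] r 0.597
scene conf 0.93 mid [0.5912 0.2049] lean [-0. -0.] top z 0.256
side conf 0.79 mid [0.59   0.2052] lean [-0.001  0.003] top z 0.257
bottle [0.5906 0.205 ] rack frame [28.1  0.8] tool frame mm [  61.3 -169.4   -0. ]
t 27.65 tcp [0.5137 0.0422 0.0123] tcp in rack [-148.    38.5] F [-0.1 -0.2 -0.1] jaw-yaw push 84.6
dir to goal deg -81.3 dist 0.002
  gate ang 1.064 373
  gate ang 1.141 152
```

View pics/t14.png

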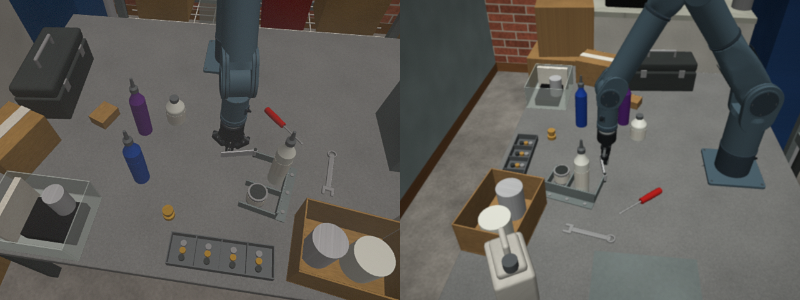

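The gate follows the fingers and now stands at about 1.1 rad, with the bottle still upright at the back. I'll carry on round, stopping short of the stop.

```bash
python3 -m handwheel '[{"offset":[0.006,-0.001,0],"turn":0,"hand":0},{"offset":[0.012,-0.003,0],"turn":0,"hand":0},{"offset":[0.018,-0.005,0],"turn":0,"hand":0},{"offset":[0.024,-0.007,0],"turn":0,"hand":0},{"offset":[0.03,-0.01,0],"turn":0,"hand":0},{"offset":[0.035,-0.013,0],"turn":0,"hand":0},{"offset":[0.04,-0.017,0],"turn":0,"hand":0},{"offset":[0.045,-0.021,0],"turn":0,"hand":0},{"offset":[0.05,-0.026,0],"turn":0,"hand":0},{"offset":[0.0545,-0.0305,0],"turn":0,"hand":0},{"offset":[0.058,-0.035,0],"turn":0,"hand":0},{"offset":[0.062,-0.041,0],"turn":0,"hand":0},{"offset":[0.0645,-0.045,0],"turn":0,"hand":0},{"offset":[0.066,-0.0485,0],"turn":0,"hand":0},{"offset":[0.066,-0.0485,0],"turn":0,"hand":0}]'; python3 gate.py 0.1,85,18 0.0,85,18 0,85,15; python3 track.py t15; python3 rackfit.py|grep gate
```

```text
clock: 29.25
tcp_pos: [0.5845, 0.0851, 0.0123]
orientation: [-3.138, 0.147, -0.001]
wrist_force: [0.6, 0.1, -0.1]
width: 0.0001
rack [-90.1 -20.6] F rack [ 0.3 -0.5] [0.5845 0.0851 0.0123]
0.1,85,18 rack [-90.4 -21.8] off [0.0011 0.0004 0.0003] r 0.592
0.0,85,18 rack [-82. -24.] off [ 0.0044 -0.0076  0.0004] r 0.597
0,85,15 rack [-79. -24.] off [ 0.0048 -0.0105  0.0004] r 0.598
scene conf 0.72 mid [0.5911 0.2049] lean [-0.     0.002] top z 0.256
side conf 0.72 mid [0.5901 0.2051] lean [-0.003 -0.003] top z 0.258
bottle [0.5906 0.205 ] rack frame [28.1  0.8] tool frame mm [  -4.9 -121.1   -0. ]
t 29.45 tcp [0.5841 0.084  0.0123] tcp in rack [-91.2 -20.5] F [1.  0.3 0.4] jaw-yaw push 84.6
dir to goal deg -81.3 dist 0.002
  gate ang 0.237 137
```

View pics/t15.png

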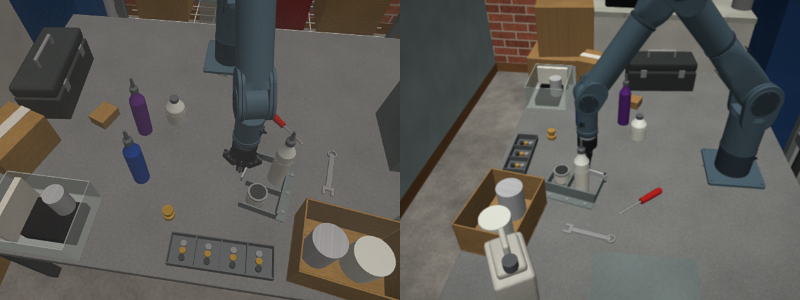

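Now the last ~10 mm in small steps, watching the force for the stop.

```bash
python3 -m handwheel '[{"offset":[0.001,-0.002,0],"turn":0,"hand":0},{"offset":[0.002,-0.004,0],"turn":0,"hand":0},{"offset":[0.003,-0.006,0],"turn":0,"hand":0},{"offset":[0.004,-0.0075,0],"turn":0,"hand":0},{"offset":[0.004,-0.0075,0],"turn":0,"hand":0}]'; python3 -m handwheel '[{"offset":[0,-0.001,0],"turn":0,"hand":0},{"offset":[0,-0.002,0],"turn":0,"hand":0}]'; python3 gate.py
```

```text
clock: 30.05
tcp_pos: [0.589, 0.0918, 0.0123]
orientation: [-3.138, 0.147, -0.0]
wrist_force: [-0.3, -0.1, -0.4]
width: 0.0
clock: 30.25
tcp_pos: [0.5891, 0.0932, 0.0123]
orientation: [3.138, -0.148, 0.0]
wrist_force: [0.1, -1.1, 0.1]
width: -0.0
rack [-81.1 -23.3] F rack [-1.  -0.3] [0.5891 0.0932 0.0123]
```

```bash
python3 -m handwheel '[{"offset":[0,-0.001,0],"turn":0,"hand":0},{"offset":[0,-0.0015,0],"turn":0,"hand":0}]'; python3 -m handwheel '[{"offset":[0,-0.0005,0],"turn":0,"hand":0},{"offset":[0,-0.001,0],"turn":0,"hand":0}]'; python3 gate.py
```

```text
clock: 30.45
tcp_pos: [0.5892, 0.0942, 0.0123]
orientation: [3.137, -0.148, 0.0]
wrist_force: [0.2, -2.6, 1.0]
width: -0.0001
clock: 30.65
tcp_pos: [0.5892, 0.0944, 0.0123]
orientation: [3.136, -0.149, -0.0]
wrist_force: [0.1, -6.4, 1.2]
width: 0.0
rack [-80.  -23.1] F rack [-6.2 -1.6] [0.5892 0.0944 0.0123]
```

The force jumped to 6 N and the fingers stopped advancing, so the gate is at its stop. Now I back away, raise and check.

```bash
python3 -m handwheel '[{"offset":[0,0.004,0],"turn":0,"hand":0},{"offset":[0,0.012,0],"turn":0,"hand":0},{"offset":[0,0.03,0],"turn":0,"hand":0},{"offset":[0,0.05,0],"turn":0,"hand":0},{"offset":[0,0.075,0],"turn":0,"hand":0},{"offset":[0,0.1,-0.02],"turn":0,"hand":0},{"offset":[0,0.12,-0.06],"turn":0,"hand":0},{"offset":[0,0.12,-0.1],"turn":0,"hand":0},{"offset":[0,0.12,-0.14],"turn":0,"hand":0},{"offset":[0,0.12,-0.14],"turn":0,"hand":0},{"offset":[0,0.12,-0.14],"turn":0,"hand":0}]'; python3 track.py t16
python3 - <<'E'
from bench import viewer
from h import *
RX=np.array([.585,.1775]);Y=np.radians(76.8);A=np.array([[np.cos(Y),-np.sin(Y)],[np.sin(Y),np.cos(Y)]])
for n in("scene","side"):
    s=viewer.snapshot(n);P=cloud(s)
    for d in viewer.regions_of("gate",s)[:2]:
        Q=P[d["pixels"]];Q=Q[np.isfinite(Q).all(1)];Q=Q[(Q[:,2]>.015)&(Q[:,2]<.045)]
        q=((Q[:,:2]-RX)@A*1000).astype(np.float32)
        k=(q[:,1]<45)&(abs(q[:,0]+64)<40);q=q[k]
        if len(q)<20: print(n,"few");continue
        l=cv2.fitLine(q,cv2.DIST_HUBER,0,.01,.01).ravel()
        print(n,d["conf"],"gate y",q[:,1].min(),q[:,1].max(),"x med",np.median(q[:,0]),"angle",np.arctan(l[0]/l[1]).round(3))
    for t in("tin","stout_bottle","coupling","part_box","screwdriver","wrench"):
        r=viewer.recognise(t,s); print(n,t,r[0]["location"] if r else None)
    if n=="scene": cv2.imwrite("pics/final_s.png",cv2.resize(s["image"][190:370,200:500],None,fx=2.6,fy=2.6)[:,:,::-1])
E
```

```text
clock: 31.75
tcp_pos: [0.5784, -0.0235, 0.1531]
orientation: [-3.137, 0.148, -0.003]
wrist_force: [-0.8, -0.3, -0.6]
width: -0.0004
scene conf 0.55 mid [0.5912 0.2049] lean [0.001 0.002] top z 0.255
side conf 0.61 mid [0.5902 0.2051] lean [0.    0.004] top z 0.254
bottle [0.5907 0.205 ] rack frame [28.   0.7] tool frame mm [  -7.6 -228.8   -0. ]
t 31.95 tcp [ 0.5768 -0.0235  0.1508] tcp in rack [-197.6  -37.9] F [ 0.  -0.2 -0.6] jaw-yaw push 84.6
dir to goal deg -83.0 dist 0.002
scene few
scene 0.45 gate y -60.737644 44.82569 x med -63.44438 angle 0.006
scene tin [0.6884, 0.1401, 0.0527]
scene stout_bottle [0.4013, -0.1653, 0.0752]
scene coupling [0.7724, -0.1158, 0.0439]
scene part_box [0.4273, -0.4326, 0.0408]
scene screwdriver [0.35, 0.2065, 0.0198]
scene wrench [0.5569, 0.3876, 0.0103]
side 0.65 gate y -0.3963304 44.41317 x med -61.04441 angle 0.013
side tin [0.6707, 0.1608, 0.0545]
side stout_bottle None
side coupling [0.5491, 0.3854, 0.0048]
side part_box [0.3921, -0.4203, 0.0388]
side screwdriver [0.3439, 0.2165, 0.021]
side wrench [0.5503, 0.3907, 0.0056]
```

View pics/t16.png

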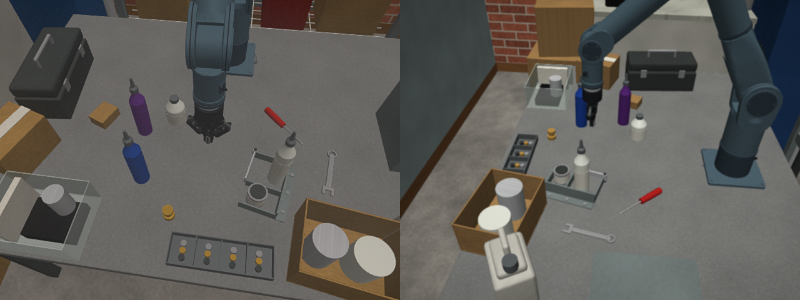

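View pics/final_s.png

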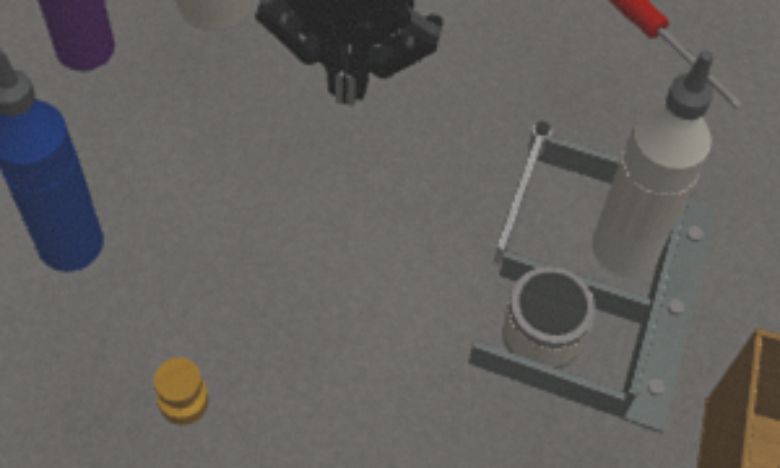

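The gate is shut across the stall front (crop, 505–540, 130–255). The bottle stands at the back plate at crop (630,250), the tin is in place and the gripper is clear of everything. Handing in.

```bash
python3 -c "
from bench import job
print(job.hand_in())"
```

```text
the job is handed in; nothing more can be done
None
```

The white tall bottle is at the back of the wide stall against the back plate, the gate is shut behind it, and the job is handed in; it returns no verdict.

**What I did:** I slid the bottle with the back of the open finger at about 2–3 N, and about 5 N once it met the back plate. Then I swung the gate shut with the closed fingertips until it hit its stop at about 6 N, and backed clear.

**Last checks:**
- **Bottle:** it stands at rack x ≈ 28 mm, y ≈ 1 mm, leaning less than 0.005 rad.
- **Gate:** the fitted angle is about 0.01 rad in both views.
- **Time:** about 32 s on the clock, against the limit of 69 s.
- **Bystanders:** the scene view finds the tin, stout bottle, coupling, box and screwdriver within about 7 mm of the start readings. The wrench checks out only in the side view, also within about 7 mm.

**What disagreed:**
- **Push height:** with the tool pointing down, the knuckles of the open gripper stick out past the fingertips. Contact was therefore at an estimated 50 mm up the bottle, not below 35 mm. It still slid with no more than about 0.01 rad of lean.
- **Side-view readings:** the last one found no stout bottle and placed the coupling where the wrench lies, a false detection. It also put the box and tin slightly off, but both look unmoved in the pictures.
- **Rack position:** the two cameras' fits differed by up to about 6 mm. I judged contact with the back plate from the rise in force.

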